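# Put the recipe books away and clamp the rack

## Robot

A 6-joint arm with a two-finger parallel gripper is mounted at the origin on the work surface. World frame = base frame: x ahead of the robot, y to its left, z up, the work surface at z = 0. Lengths are in mm, angles in degrees, forces in N, time in s.
With the tool pointing down it reaches from about 400 to 825 mm from the base axis. Payload 7 kg.
Tool frame: the origin (TCP) lies midway between the tips of the shut fingers; the grasp point (between the pads) lies 19 mm behind it (manip.hold_point_z is the z of the grasp point in the tool frame, in mm); z points along the fingers, x is the direction in which the jaws open and shut, and the axes are right-handed (so a half turn about z gives the same grasp; the last joint's range is limited). The gripper opens to 85 mm and grips with 20 to 120 N. Pads are 22 mm wide; open, the fingers measure 114 mm over their backs; the gripper's body (76 mm by 85 mm) begins 54 mm behind the grasp point. The pads swing forward as they close: fully open they stand 13 mm farther back than shut.
Start: joints at [91.106, 20.546, 0.682, 0, -70.136, -16.507], TCP at [179.273, 650.735, 231.302] pointing down, gripper open.
Joint ranges: [-176.03, 176.03], [-82.01, 121.73], [-58.28, 71.71], [-173.87, 95.51], [-174.79, -0.11], [-173.66, 173.66]. Speed limits (degrees/s): [136.94, 136.94, 172.46, 180, 180, 180].

## Interface

Orientations are given as [roll, pitch, yaw] about the fixed x, y, z axes, in that order (R = Rz(yaw) Ry(pitch) Rx(roll)).
In Python, from rig import manip gives the robot as it stands. The module is installed in compiled form; this text tells all that it offers.
- The arm moves only by the tool arm_command, never from a script. Its argument "motion" is a list of rows, each a list of 7 numbers: the shift along the world's x, y, z in cm, then the turn, a rotation vector about the world's x, y, z in degrees, then the closure in counts, from 0 (fully open) to 255 (shut). In form: [[x, y, z, ax, ay, az, grip], ...]. A call has 1 to 20 rows; each row is the pose to reach, as a shift and turn from the pose commanded when the call began; what a row does not reach only later rows make up. A row lasts 1/10 s, in which the tool goes at most 50 mm and 8.59 degrees, less where a joint would pass 70% of its speed; a pose out of reach is approached as far as the arm can. A call with a gripper value outside its range is refused whole. The fingers move at their own pace and stop on an object; "grip_force" is the grip in N (left out, the last holds). Time passes only in rows, so rows that repeat a pose let the fingers close. It gives the time, the measured TCP pose, the force and the opening at its end, in the units of the state.
- manip.sense(): the state, without advancing time (a new reading comes with each control period).
- manip.camera(name): name is "scene" or "top"; returns a dict with "frame" (384x512x3 uint8, red, green, blue), "fx", "fy", "cx", "cy" (pixels), "k1" (the pictures are not rectified: a ray, as slopes to the right and down, at radius r is drawn at 1 + k1 r^2 times it, then the intrinsics apply), "xyz" and "attitude" of the camera in the world. Camera axes: x right, y up, looking along -z (the intrinsics and any distortion apply to the point x, -y, -z); pixel columns grow to the right and rows downward; lengths in mm; the calibration is good to about 2 mm. A picture is of the moment at which its call begins. There is no depth.
- manip.job_done(): hands the job in, once; it reports no verdict.
The state is a dict: "clock": time; "joint_positions": joint angles; "joint_velocities": joint speeds; "effort": joint torques, N m; "eef_pos": TCP position; "orientation": TCP orientation; "wrist_force": force on the tool from outside, world axes, zero at the start; "torque": the same for the moment, N m; "width": finger opening in mm.
Only numpy, scipy, OpenCV 4.12 (cv2) and the standard library are available. Lean on these libraries where they do the work, as an engineer would, in place of code of your own. Each camera call takes 0.05 s, during which the arm holds its last target.

## Task

Put the two recipe books from their sloping rests back into the book rack: stood upright on the base board, spines to the rack's front, the taller book against the fixed end wall and the small one next to it. Then push the sliding stop up so that both books sit snug between wall and stop, and fold the stop's lever all the way down flat to clamp it. Leave everything else on the table where it stands.

Things in the scene. Friction and masses are not known exactly. Their poses are not given: they have to be found in the camera images.
- rack: Adjustable wooden book rack, fixed. Origin at the underside centre of its base board, 170 (x) x 340 (y) x 14 mm. -x is its front long edge, towards the robot; y runs along it to the end wall at the +y end: 160 mm wide, 16 mm thick, inner face at y = 150 mm, top 104 mm above the table. Books stand on the board, 14 mm above the table.
- wall_face (a point): Point on the end wall's inner face, at mid-width, 60 mm above the table.
- stop (a joint): Travel in m of the rack's sliding end stop along the rack's +y: 0 = fully back, 200 mm from the end wall; grows towards the wall, up to 0.17. About 3 N of friction; stays where it is left. An upright wooden plate 150 mm wide, 12 mm thick, top 105 mm above the table, on a 15 mm thick foot that reaches 95 mm behind it (foot top 30 mm above the table).
- stop_face (a point): Point on the stop plate's inner face (the side that meets the books), at mid-width, 60 mm above the table. Moves with the stop; axes as the rack's.
- stop_back (a point): Where to push the stop: on the back of its plate, 45 mm from mid-width towards the rack's front (x = -45 mm), 74 mm above the table, 12 mm behind the inner face; the raised lever does not reach in front of this place. Small corner blocks at x = +-71 mm rise to 51 mm above the table.
- lock_lever (a joint): Angle in rad of the clamp lever on the stop's foot: 0 = folded flat (its end), 1.57 = straight up. Starts raised, 0.9 to 1.3; stays as left (friction 0.07 N m). Hinge line along the rack's y at the rear (+x); it folds down towards the front (-x) pressed on its free end. Over the last 20 degrees an eccentric clamps the stop, which then no longer slides; it snaps over centre 7 degrees short of flat.
- lever_hinge (a point): Centre of the lever's hinge, 44 mm above the table, at rack x = +50 mm, 80 mm behind the stop's inner face (68 mm behind the back of the plate). Moves with the stop.
- lever_tip (a point): Top face of the lever's free end, 87 mm from the hinge; the last 34 mm is a black grip, 24 mm wide and 10 mm thick. Folded flat, its top is about 49 mm above the table.
- tall_book: The taller, thicker closed rigid hardback in grey cloth: 182 mm tall (own z), 128 wide (x), 26 thick (y), about 360 g. Origin: centre of its bottom face; +z to its top. Spine = -x face, already towards the robot. Starts on a rest, lying back 30 degrees from vertical, top towards its -y; held by nothing, it slides out up the slope.
- tall_book_top (a point): Centre of the tall book's top edge.
- tall_book_spine (a point): Centre of the tall book's spine.
- small_book: The smaller closed rigid hardback in grey cloth: 148 mm tall (own z), 105 wide (x), 20 thick (y), about 200 g. Origin: centre of its bottom face; +z to its top. Spine = -x face, already towards the robot. Starts on a rest, lying back 30 degrees from vertical, top towards its -y; held by nothing, it slides out up the slope.
- small_book_top (a point): Centre of the small book's top edge.
- small_book_spine (a point): Centre of the small book's spine.
- rest1: Sloping wooden book rest that holds the tall book. Fixed. Origin at the underside centre of its foot, 100 (x) x 130 (y) x 6 mm. The back board leans 30 degrees from vertical, top towards the rest's -y, 100 mm wide, 95 mm long up the slope (top edge 97 mm above the table); a ledge square to it, 47 mm deep, ends in a 12 mm lip. Above the back the book stands free.
- rest2: Sloping wooden book rest that holds the small book; may have changed places with rest1. Fixed. Origin at the underside centre of its foot, 100 (x) x 130 (y) x 6 mm. The back board leans 30 degrees from vertical, top towards the rest's -y, 100 mm wide, 95 mm long up the slope (top edge 97 mm above the table); a ledge square to it, 47 mm deep, ends in a 12 mm lip. 
- bowl: Bystander: blue ceramic bowl, rim 130 mm across, 60 mm high. Origin at the centre of its underside.
- jar: Bystander: closed glass jar with a screw-top steel lid, 84 mm across, 125 mm high. Origin at the centre of its underside.
- mug: Bystander: white mug, 80 mm across, 88 mm high. Origin at the centre of its underside.
- sauce: Bystander: amber glass sauce bottle, 54 mm across, 150 mm high. Origin at the centre of its underside.
- tea_tin: Bystander: round metal tea tin, 72 mm across, 100 mm high. Origin at the centre of its underside.
- teacup: Bystander: white teacup without handle, 72 mm across, 72 mm high. Origin at the centre of its underside.
- rice_paddle: Bystander: wooden rice paddle lying on the table, 200 mm long. Origin at the centre of its underside.
Things that resemble listed ones, but are neither listed nor needed, are in the scene too. What is shaped like the small_book but pink is not meant.

How it is judged (in metres and radians):
On the way, in this order (a step that is already met when the one before it is completed fails the run):
1. both books stand upright on the base board between end wall and stop, spines to the front, the taller one on the wall's side, let go by the fingers (z of tall_book in the frame of rack between 0.01 and 0.019 m and x of tall_book in the frame of rack between -0.023 and 0.023 m and angle between each of tall_book, small_book's own z axis and vertical below 0.06 rad and x of each of tall_book_spine, small_book_spine in the frame of rack below -0.02 m and z of small_book in the frame of rack between 0.01 and 0.019 m and x of small_book in the frame of rack between -0.034 and 0.034 m and y of tall_book in the frame of small_book above 0.02 m and contact force between the fingers and tall_book below 0.3 N and contact force between the fingers and small_book below 0.3 N and y of small_book in the frame of stop_face above 0.008 m and y of tall_book in the frame of rack below 0.142 m), for 0.2 s.
2. the stop is pushed up until wall, books and stop are snug (less than 50 mm from wall to stop for 46 mm of books), with the lever still raised (z of tall_book in the frame of rack between 0.01 and 0.019 m and x of tall_book in the frame of rack between -0.023 and 0.023 m and angle between each of tall_book, small_book's own z axis and vertical below 0.06 rad and x of each of tall_book_spine, small_book_spine in the frame of rack below -0.02 m and z of small_book in the frame of rack between 0.01 and 0.019 m and x of small_book in the frame of rack between -0.034 and 0.034 m and y of tall_book in the frame of small_book above 0.02 m and y of tall_book in the frame of rack between 0.131 and 0.142 m and y of small_book in the frame of rack between 0.106 and 0.122 m and y of stop_face in the frame of rack above 0.1 m and value of joint lock_lever above 0.4 rad), for 0.2 s.
3. the lever is folded down flat (value of joint lock_lever below 0.1 rad), for 0.2 s.
At the end, for the whole second after the job is handed in: Both books stand upright (within about 3.5 degrees) wholly on the rack's base board, spines to the front (-x), the tall book against the end wall and the small book next to it; wall to stop less than 50 mm (46 mm of books, so under 4 mm of play in all); lever within 0.1 rad of flat; books at rest (z of tall_book in the frame of rack between 0.01 and 0.019 m and x of tall_book in the frame of rack between -0.023 and 0.023 m and angle between each of tall_book, small_book's own z axis and vertical below 0.06 rad and x of each of tall_book_spine, small_book_spine in the frame of rack below -0.02 m and z of small_book in the frame of rack between 0.01 and 0.019 m and x of small_book in the frame of rack between -0.034 and 0.034 m and y of tall_book in the frame of small_book above 0.02 m and y of tall_book in the frame of rack between 0.131 and 0.142 m and y of small_book in the frame of rack between 0.106 and 0.122 m and y of stop_face in the frame of rack above 0.1 m and value of joint lock_lever below 0.1 rad and linear speed of each of tall_book, small_book below 0.02 m/s); the robot touches nothing.
It fails at once if a bystander is pushed more than 40 mm from its place (distance of any of bowl, jar, mug, sauce, tea_tin, teacup, rice_paddle from where it was at the start of the episode above 0.04 m).
It also fails if it takes over 72 s, if anything falls off the work surface, if the arm or the gripper's body presses on something with over 40 N, if the wrist force passes 120 N, or if a joint passes its speed limit or range.

## Working session

There is one attempt and no reset: what is moved stays moved. The work goes in short steps, Python scripts to look and compute and a tool call to move; the robot and the scene stay as the last step left them, time stands still between calls to the robot, and variables do not carry over. Pictures are saved under pics/ and viewed, and the job is handed in when it is done.

Besides the shell and the picture viewer there is one more tool, called as name([rows], argument=value, ...), one row to a line, values as JSON. arm_command: Moves the arm, as the interface text tells. Its arguments: {"type":"object","properties":{"motion":{"type":"array"},"grip_force":{"type":"number"}},"required":["motion"]}

```bash
mkdir -p pics; cat > look.py <<'E'
import sys,cv2,numpy as np
from rig import manip
import pickle
tag=sys.argv[1]
for n in sys.argv[2:]:
    c=manip.camera(n); pickle.dump(c,open(f'pics/{tag}_{n}.pkl','wb'))
    im=cv2.cvtColor(np.asarray(c['frame']),cv2.COLOR_RGB2BGR)
    cv2.imwrite(f'pics/{tag}_{n}.png',cv2.resize(im,(768,576),interpolation=cv2.INTER_CUBIC))
    print(n,{k:c[k] for k in c if k!='frame'})
E
python3 look.py a scene top; python3 -c "
from rig import manip
print(manip.sense(), manip.hold_point_z)"
```

```text
scene {'fx': 461.7414177586037, 'fy': 461.7414177586037, 'cx': 250.5992135682305, 'cy': 198.02701882538247, 'k1': -0.0860076449342381, 'xyz': array([1349.82016978,  160.0948977 , 1391.40939856]), 'attitude': array([3.55175802e+01, 7.75568034e-03, 1.05338682e+02])}
top {'fx': 439.006713891223, 'fy': 439.006713891223, 'cx': 251.93368244943588, 'cy': 186.31577293238539, 'k1': 0.017777598173208495, 'xyz': array([ 249.81268258,  -71.5165746 , 1435.06984742]), 'attitude': array([ 10.67445422,  -0.2684052 , -91.22830416])}
{'clock': 0.1, 'joint_positions': array([ 9.11039094e+01,  2.05882796e+01,  6.39546300e-01, -1.80072536e-02,
       -7.01364483e+01, -1.65084438e+01]), 'joint_velocities': array([-0.04137626, -0.12396317,  0.23639369,  0.08687966, -0.04063727,
        0.04791357]), 'effort': array([ 5.57016974e-04, -5.84765625e+01,  2.94110048e+01,  6.95470378e+00,
       -3.16755766e-03,  5.82155508e-06]), 'eef_pos': array([179.19380273, 650.33338115, 230.44979426]), 'orientation': array([-1.79992024e+02, -8.64810121e-02, -1.05410671e+02]), 'wrist_force': array([-0.19221654, -0.10392931, -0.20267787]), 'torque': array([0.00883437, 0.04793653, 0.01208974]), 'width': 85.34287787328633} -18.700000000000003
```

View pics/a_scene.png

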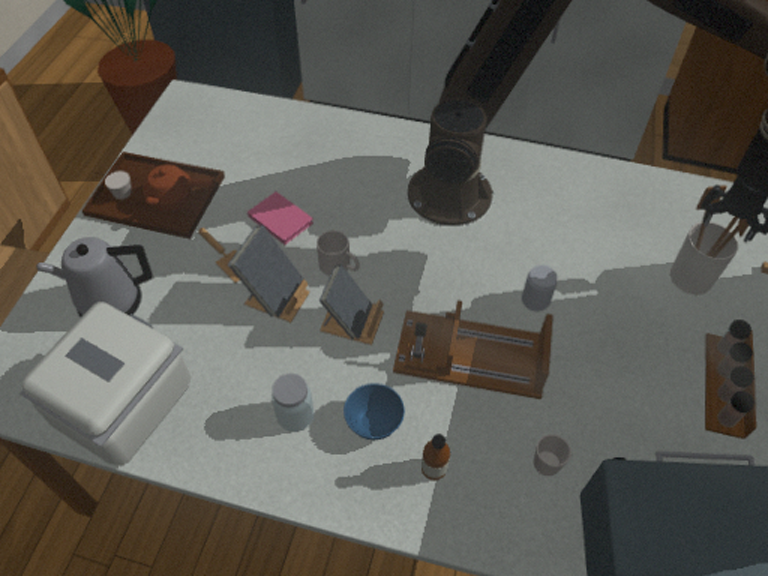

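View pics/a_top.png

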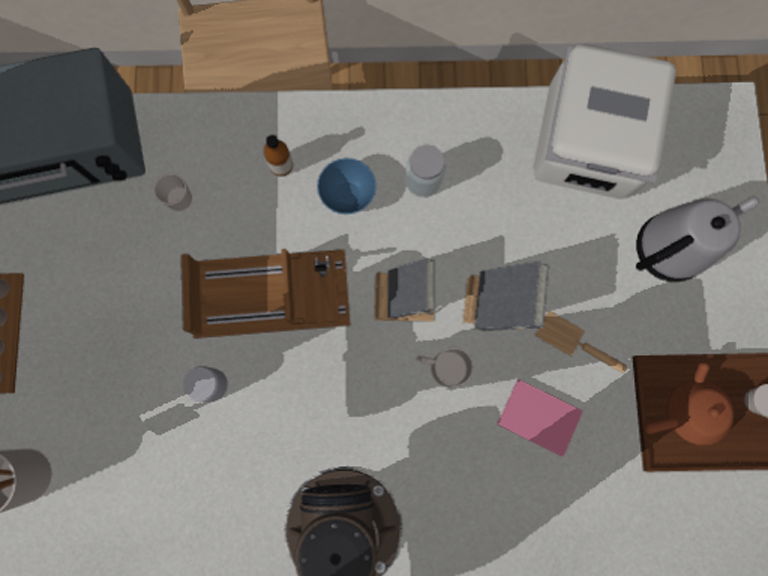

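Candidates: the grey tall book is at top view (508,297) and the grey small book at (410,287). The pink look-alike at (540,415) is ruled out by colour. The rack is at (265,293). Next I take close crops.

```bash
cat > geo.py <<'E'
import numpy as np,cv2,pickle
from scipy.spatial.transform import Rotation as Ro
def load(f): return pickle.load(open(f'pics/{f}.pkl','rb'))
def K(c): return np.array([[c['fx'],0,c['cx']],[0,c['fy'],c['cy']],[0,0,1.]])
def Rc(c): return Ro.from_euler('xyz',c['attitude'],degrees=True).as_matrix()@np.diag([1,-1,-1])  # cv cam->world
def rays(c,p):
    p=np.asarray(p,float).reshape(-1,1,2)
    u=cv2.undistortPoints(p,K(c),np.array([c['k1'],0,0,0.]),None,None).reshape(-1,2)
    return np.c_[u,np.ones(len(u))]@Rc(c).T
def plane(c,p,z):
    d=rays(c,p);o=np.asarray(c['xyz']);t=(z-o[2])/d[:,2];return o+d*t[:,None]
def proj(c,P):
    R=Rc(c).T;q,_=cv2.projectPoints(np.asarray(P,float).reshape(-1,1,3),cv2.Rodrigues(R)[0],-R@np.asarray(c['xyz']),K(c),np.array([c['k1'],0,0,0.]));return q.reshape(-1,2)
def tri(cs,ps):
    A=np.zeros((3,3));b=np.zeros(3);L=[]
    for c,p in zip(cs,ps):
        d=rays(c,[p])[0];d/=np.linalg.norm(d);M=np.eye(3)-np.outer(d,d);A+=M;b+=M@c['xyz'];L.append((M,c['xyz']))
    X=np.linalg.solve(A,b);return X,[np.linalg.norm(M@(X-o)) for M,o in L]
def crop(f,x0,y0,w,h,s,out):
    im=cv2.cvtColor(np.asarray(load(f)['frame']),cv2.COLOR_RGB2BGR)[y0:y0+h,x0:x0+w]
    im=cv2.resize(im,None,fx=s,fy=s,interpolation=cv2.INTER_CUBIC)
    im=cv2.convertScaleAbs(im,alpha=1.5)
    for k in range(0,w,10):
        cv2.putText(im,str(x0+k),(k*s,8),0,.3,(0,255,255));cv2.line(im,(k*s,8),(k*s,14),(0,255,255),1)
    for k in range(0,h,10):
        cv2.putText(im,str(y0+k),(0,k*s+4),0,.3,(0,255,255));cv2.line(im,(20,k*s),(26,k*s),(0,255,255),1)
    cv2.imwrite(out,im)
E
python3 -c "
from geo import *
crop('a_top',115,155,125,80,6,'pics/c1.png')
crop('a_top',240,165,130,80,6,'pics/c2.png')
crop('a_scene',255,190,120,85,6,'pics/c3.png')
crop('a_scene',145,140,120,95,6,'pics/c4.png')
"
```

```text
(no output)
```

View pics/c1.png

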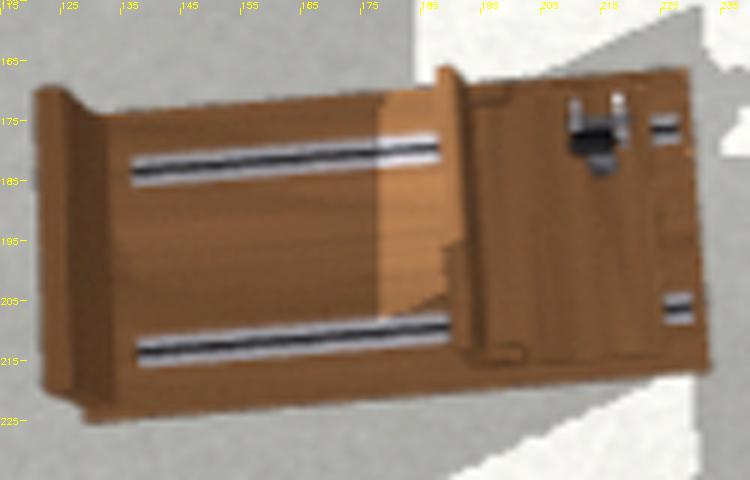

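View pics/c2.png

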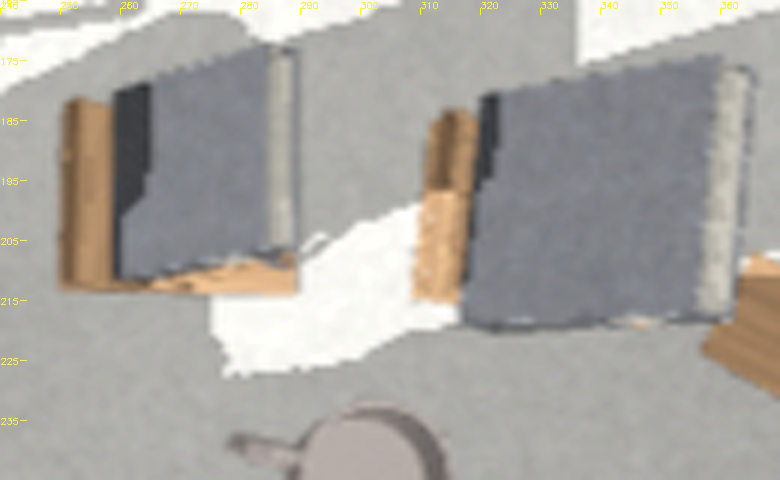

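View pics/c3.png

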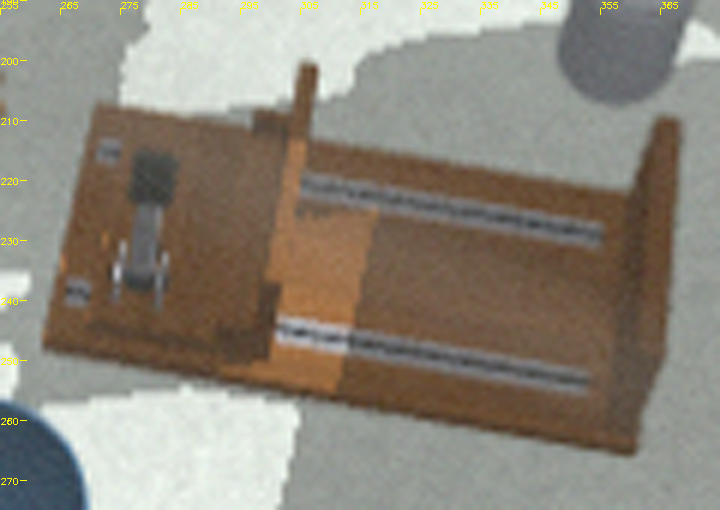

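View pics/c4.png

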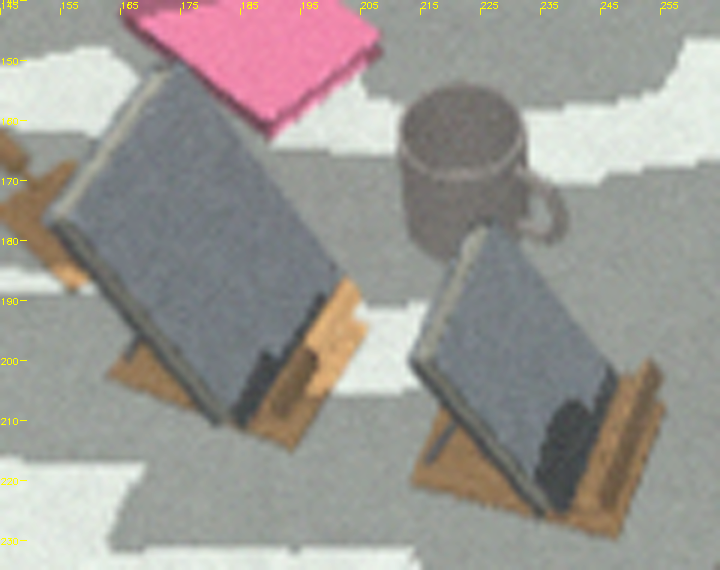

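```bash
cat > fit.py <<'E'
from geo import *
from scipy.optimize import least_squares
T=load('a_top');S=load('a_scene')
def px(x0,y0,L): return [(x0+(x-2.5)/6,y0+(y-2.5)/6) for x,y in L]
def solve(obs,model,x0,name):
    # obs: list (cam,x0,y0,X,Y,local)
    uv=[np.array(px(o[1],o[2],[(o[3],o[4])])[0]) for o in obs]
    def f(p):
        return np.concatenate([proj(o[0],[model(p,o[5])])[0]-q for o,q in zip(obs,uv)])
    r=least_squares(f,x0,loss='soft_l1',f_scale=1.)
    print(name,np.round(r.x,2));print(np.round(f(r.x).reshape(-1,2),1).tolist());return r.x
def rz(a): return Ro.from_euler('z',a,degrees=True).as_matrix()
def rackm(p,l): return np.array([p[0],p[1],0])+rz(p[2])@np.array(l,float)
t=(T,115,155);s=(S,255,190)
obs=[(*t,87,422,(-85,170,0)),(*t,710,372,(-85,-170,0)),(*t,687,68,(85,-170,14)),
 (*t,35,92,(80,166,104)),(*t,65,88,(80,150,104)),(*t,42,392,(-80,166,104)),(*t,75,397,(-80,150,104)),
 (*s,45,348,(85,-170,0)),(*s,635,453,(85,170,0)),(*s,97,102,(-85,-170,14)),(*s,658,117,(-80,150,104)),(*s,680,122,(-80,166,104))]
R=solve(obs,rackm,[560,120,0],'rack')
ob=[(*t,440,68,(75,0,105)),(*t,458,70,(75,-12,105)),(*s,302,65,(-75,-12,105)),(*s,317,65,(-75,0,105))]
q=solve(ob,lambda p,l:rackm(R,(l[0],l[1]+p[0],l[2])),[-50],'stop y')
for n,cc,sc in (('tall',(182,128,26),None),('small',(148,105,20),None)):
    H,W,D=cc;w=W/2;d=D/2
    def bm(p,l):
        return np.array(p[:3])+rz(p[3])@Ro.from_euler('x',p[4],degrees=True).as_matrix()@np.array(l,float)
    a=(T,240,165);b=(S,145,140)
    if n=='tall':
        o=[(*a,720,58,(w,d,H)),(*a,697,312,(-w,d,H)),(*a,752,70,(w,-d,H)),(*a,732,318,(-w,-d,H)),(*a,480,95,(w,d,0)),(*a,462,325,(-w,d,0)),
           (*b,180,65,(-w,d,H)),(*b,52,215,(w,d,H)),(*b,235,425,(w,d,0)),(*b,345,275,(-w,d,0)),(*b,220,425,(w,-d,0))]
        g=[530,-130,40,0,30]
    else:
        o=[(*a,265,45,(w,d,H)),(*a,270,252,(-w,d,H)),(*a,295,48,(w,-d,H)),(*a,295,255,(-w,-d,H)),(*a,115,92,(w,d,0)),(*a,115,280,(-w,d,0)),
           (*b,490,228,(-w,d,H)),(*b,415,357,(w,d,H)),(*b,560,512,(w,d,0)),(*b,615,370,(-w,d,0)),(*b,540,515,(w,-d,0))]
        g=[560,0,40,0,30]
    P=solve(o,bm,g,n)
    print(' top',np.round(bm(P,(0,0,H)),1),'spine',np.round(bm(P,(-w,0,H/2)),1))
E
python3 fit.py
```

```text
rack [492.82 153.99   3.48]
[[0.3, 0.8], [0.4, 0.6], [0.3, -0.0], [-0.4, -0.6], [-0.3, -0.4], [-0.2, 0.7], [-0.4, -0.6], [-0.7, 0.9], [-0.0, 1.3], [-0.2, -0.3], [-0.3, -0.7], [0.8, -0.7]]
stop y [-41.99]
[[-0.7, -0.4], [0.1, -1.0], [-0.6, -1.1], [0.3, -0.5]]
tall [ 465.13 -307.68   22.7    -8.82   30.  ]
[[-0.0, -0.7], [-0.1, 0.4], [1.2, -0.7], [0.8, 1.0], [0.3, -0.1], [-0.8, 0.2], [0.3, -1.1], [2.6, 0.3], [1.4, 1.0], [-0.2, -0.2], [-1.2, 0.9]]
 top [ 451.2 -397.6  180.3] spine [ 394.9 -342.8  101.5]
small [505.43 -94.43  76.76  -1.78 127.92]
[[8.1, 3.8], [7.5, 0.3], [-0.9, 4.3], [-0.8, 0.4], [-1.2, -10.4], [-1.4, -8.8], [-9.3, 27.0], [-6.6, 28.7], [-0.2, -2.8], [-0.0, -3.4], [6.7, 0.2]]
 top [ 501.8 -211.1  -14.2] spine [ 451.1 -151.2   31.3]
```

```bash
sed -i 's/(\*b,180,65,(-w,d,H)),(\*b,52,215,(w,d,H))/(*b,188,67,(-w,d,H)),(*b,72,219,(w,d,H)),(*b,52,215,(w,-d,H))/; s/(\*b,490,228,(-w,d,H)),(\*b,415,357,(w,d,H))/(*b,495,227,(-w,d,H)),(*b,431,361,(w,d,H)),(*b,413,358,(w,-d,H))/; s/g=\[560,0,40,0,30\]/g=[480,-180,25,-5,30]/' fit.py; python3 fit.py
python3 -c "
from geo import *
crop('a_top',250,165,50,55,12,'pics/c5.png')
crop('a_scene',205,170,60,65,12,'pics/c6.png')
crop('a_top',305,170,65,55,12,'pics/c7.png')
"
```

```text
rack [492.82 153.99   3.48]
[[0.3, 0.8], [0.4, 0.6], [0.3, -0.0], [-0.4, -0.6], [-0.3, -0.4], [-0.2, 0.7], [-0.4, -0.6], [-0.7, 0.9], [-0.0, 1.3], [-0.2, -0.3], [-0.3, -0.7], [0.8, -0.7]]
stop y [-41.99]
[[-0.7, -0.4], [0.1, -1.0], [-0.6, -1.1], [0.3, -0.5]]
tall [ 464.28 -307.92   22.09 -368.71  389.01]
[[-0.9, -0.6], [-0.9, 0.5], [0.5, -0.7], [0.1, 1.0], [0.3, 0.2], [-0.7, 0.5], [-0.4, -1.5], [-0.0, -0.4], [-1.9, 0.4], [1.5, 0.9], [-0.2, -0.3], [-1.1, 0.7]]
 top [ 450.9 -395.2  181.2] spine [ 394.3 -341.9  101.7]
small [ 482.28 -114.17   21.81   -1.4    28.82]
[[-0.2, -0.4], [-0.6, -0.0], [0.4, -0.2], [0.9, -0.1], [0.0, 0.3], [0.0, 0.8], [0.1, -2.3], [0.7, -0.6], [-1.1, 0.4], [0.8, 0.6], [0.4, 0.7], [-0.6, 0.4]]
 top [ 480.5 -185.5  151.5] spine [ 428.9 -148.5   86.6]
```

View pics/c5.png

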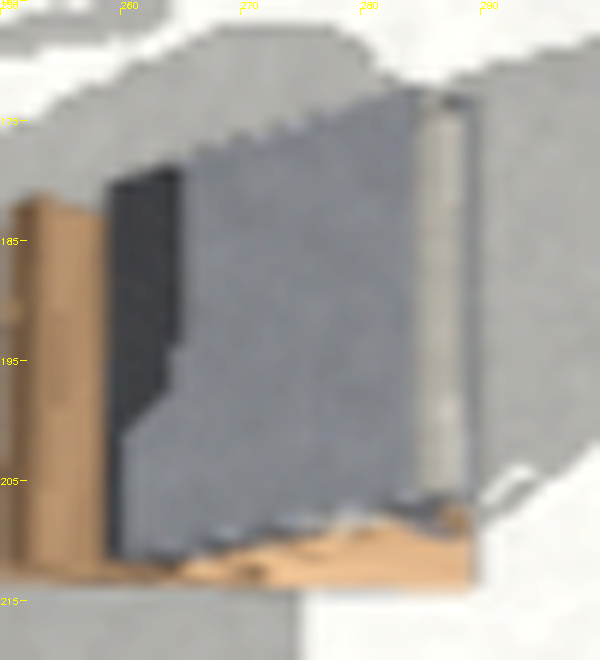

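View pics/c6.png

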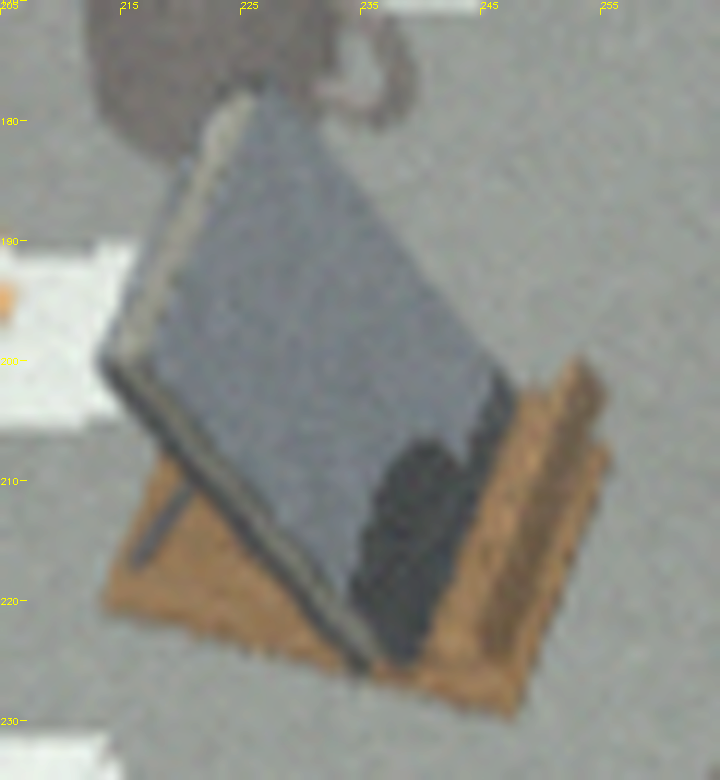

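```bash
cat > plan.py <<'E'
import numpy as np,json,os,sys
from scipy.spatial.transform import Rotation as Ro
F='cmd.json'
def get():
    if os.path.exists(F): d=json.load(open(F));return np.array(d['p']),Ro.from_rotvec(d['r'])
    return np.array([179.273,650.735,231.302]),Ro.from_euler('xyz',[180,0,-105.401],degrees=True)
def put(p,r): json.dump({'p':list(map(float,p)),'r':list(map(float,r.as_rotvec()))},open(F,'w'))
def applied(row): # last row sent
    p,r=get();put(p+10*np.array(row[:3]),Ro.from_rotvec(np.radians(row[3:6]))*r)
def delta(P,R):
    p,r=get();return np.round(np.r_[(np.array(P)-p)/10,(R*r.inv()).as_rotvec(degrees=True)],2)
def tool(yaw,tilt):
    B=(Ro.from_euler('z',yaw,degrees=True)*Ro.from_euler('x',tilt,degrees=True)).as_matrix()
    return Ro.from_matrix(np.c_[-B[:,1],-B[:,0],-B[:,2]]),B
def st():
    from rig import manip
    s=manip.sense();p,r=get()
    print('t',round(s['clock'],2),'pos',np.round(s['eef_pos'],1),'ori',np.round(s['orientation'],1),'w',round(s['width'],1),'F',np.round(s['wrist_force'],1),'j',np.round(s['joint_positions'],0),'err',np.round(s['eef_pos']-p,1))
TALL=(np.array([464.5,-307.8,22.3]),-8.75,29.5,182)
SMALL=(np.array([482.3,-114.2,21.8]),-1.4,29.3,148)
RACK=(np.array([492.8,154.0,0]),3.48)
def rack(l): return RACK[0]+Ro.from_euler('z',RACK[1],degrees=True).apply(l)
E
python3 - <<'E'
from plan import *
o,y,t,H=TALL;R,B=tool(y,t)
print('via',delta([600,-100,380],R))
print('pre',delta(o+B[:,2]*215,R), o+B[:,2]*215)
print('grasp',delta(o+B[:,2]*137,R))
E
```

```text
via [ 42.07 -75.07  14.87  28.86  -6.17   6.5 ]
pre [  26.91 -106.32   -2.19   28.86   -6.17    6.5 ] [ 448.39453503 -412.43888614  209.42647463]
grasp [  27.5  -102.52   -8.98   28.86   -6.17    6.5 ]
```

arm_command([
  [5,-6,5,0,0,0,0],
  [9,-10,9,0,0,0,0],
  [13,-13.5,11,0,0,0,0],
  [17,-17,13,0,0,0,0],
  [21,-20.5,14,0,0,0,0],
  [24,-24,15,0,0,0,0],
  [27,-28,15,0,0,0,0],
  [30,-32,15,0,0,0,0],
  [33,-36,15,0,0,0,0],
  [36,-40,15,0,0,0,0],
  [39,-44,15,0,0,0,0],
  [41,-48,15,0,0,0,0],
  [42,-53,15,5,-1,1,0],
  [42,-58,15,12,-2.5,2.5,0],
  [42,-63,15,19,-4,4,0],
  [42,-68,15,25,-5,5.5,0],
  [42,-73,15,28.9,-6.2,6.5,0],
  [42,-75,15,28.9,-6.2,6.5,0],
  [42,-75,15,28.9,-6.2,6.5,0],
  [42,-75,15,28.9,-6.2,6.5,0],
], grip_force=60)

```text
clock: 2.1
eef_pos: [599.2, -104.2, 379.5]
orientation: [179.8, 29.5, -99.2]
wrist_force: [0.5, 0.7, -0.9]
width: 85.5
```

```bash
python3 - <<'E'
from plan import *
applied([42,-75,15,28.9,-6.2,6.5]); st()
o,y,t,H=TALL;R,B=tool(y,t)
print('pre',delta(o+B[:,2]*215,R))
print('grasp',delta(o+B[:,2]*137,R))
E
```

```text
t 2.1 pos [ 599.2 -104.2  379.5] ori [179.8  29.5 -99.2] w 85.5 F [ 0.5  0.7 -0.9] j [-11.  14.  17. -30. -93.  91.] err [-0.1 -5.  -1.8]
pre [-1.509e+01 -3.132e+01 -1.719e+01 -4.000e-02  2.000e-02  1.000e-02]
grasp [-1.450e+01 -2.752e+01 -2.398e+01 -4.000e-02  2.000e-02  1.000e-02]
```

arm_command([
  [-2,-5,-1,0,0,0,0],
  [-4,-9,-2,0,0,0,0],
  [-6,-13,-4,0,0,0,0],
  [-8,-17,-6,0,0,0,0],
  [-10,-21,-9,0,0,0,0],
  [-12,-25,-12,0,0,0,0],
  [-14,-29,-15,0,0,0,0],
  [-15.1,-31.3,-17.2,0,0,0,0],
  [-15.1,-31.3,-17.2,0,0,0,0],
  [-15.1,-31.3,-17.2,0,0,0,0],
  [-15.1,-31.3,-17.2,0,0,0,0],
  [-15.1,-31.3,-17.2,0,0,0,0],
  [-15.1,-31.3,-17.2,0,0,0,0],
])

```text
clock: 3.4
eef_pos: [449.1, -411.6, 210.6]
orientation: [-179.9, 29.5, -98.6]
wrist_force: [0.0, -0.5, 0.8]
width: 85.3
```

```bash
python3 - <<'E'
from plan import *
applied([-15.1,-31.3,-17.2,0,0,0]); st()
o,y,t,H=TALL;R,B=tool(y,t)
print('grasp',delta(o+B[:,2]*137,R))
E
python3 look.py b scene top >/dev/null; python3 -c "
from geo import *
crop('b_scene',125,110,125,110,6,'pics/b1.png')
crop('b_top',300,150,125,90,6,'pics/b2.png')"
```

```text
t 3.4 pos [ 449.1 -411.6  210.6] ori [-179.9   29.5  -98.6] w 85.3 F [ 0.  -0.5  0.8] j [-41.  28.  13. -25. -92. 125.] err [0.8 0.6 1.3]
grasp [ 0.6   3.78 -6.78 -0.04  0.02  0.01]
```

View pics/b1.png

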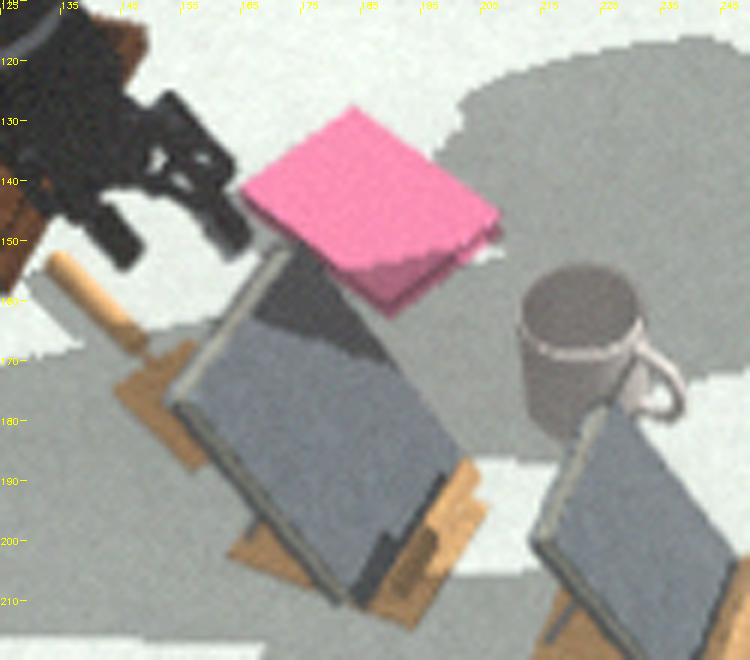

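View pics/b2.png

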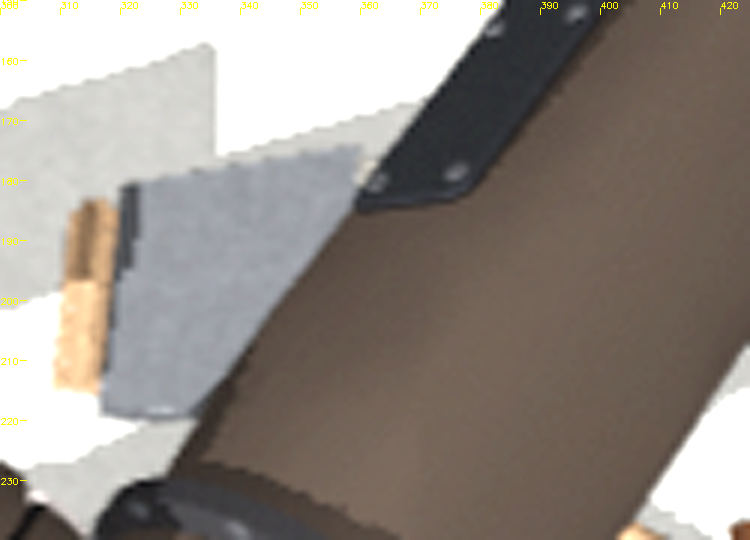

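arm_command([
  [0.1,0.8,-1.4,0,0,0,0],
  [0.3,1.6,-2.8,0,0,0,0],
  [0.4,2.4,-4.2,0,0,0,0],
  [0.5,3.2,-5.6,0,0,0,0],
  [0.6,3.8,-6.8,0,0,0,0],
  [0.6,3.8,-6.8,0,0,0,0],
  [0.6,3.8,-6.8,0,0,0,0],
])

```text
clock: 4.2
eef_pos: [454.4, -374.4, 141.7]
orientation: [-180.0, 29.5, -98.7]
wrist_force: [0.0, 0.6, 0.3]
width: 85.0
```

```bash
python3 - <<'E'
from plan import *
applied([.6,3.8,-6.8,0,0,0]); st()
E
python3 look.py c scene >/dev/null; python3 -c "
from geo import *
crop('c_scene',125,110,125,110,6,'pics/b3.png')"
```

```text
t 4.2 pos [ 454.4 -374.4  141.7] ori [-180.    29.5  -98.7] w 85.0 F [0.  0.6 0.3] j [-38.  29.   5. -26. -83. 126.] err [ 0.1 -0.2  0.3]
```

View pics/b3.png

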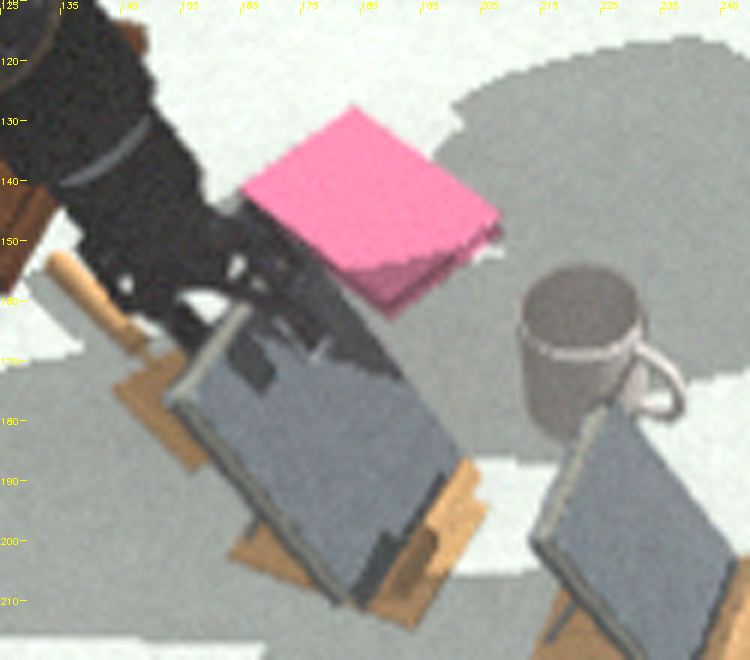

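Fingers straddle the book's top edge, with the outer finger at (300,345) in the crop. I'm closing now.

arm_command([
  [0,0,0,0,0,0,100],
  [0,0,0,0,0,0,150],
  [0,0,0,0,0,0,170],
  [0,0,0,0,0,0,180],
  [0,0,0,0,0,0,255],
  [0,0,0,0,0,0,255],
  [0,0,0,0,0,0,255],
  [0,0,0,0,0,0,255],
  [0,0,0,0,0,0,255],
  [0,0,0,0,0,0,255],
], grip_force=60)

```text
clock: 5.25
eef_pos: [454.3, -374.6, 141.5]
orientation: [-180.0, 29.5, -98.7]
wrist_force: [-2.1, -3.7, 3.4]
width: 25.6
```

arm_command([
  [0,0,1,0,0,0,255],
  [0,0,2.5,0,0,0,255],
  [0,0,5,0,0,0,255],
  [0,0,8,0,0,0,255],
  [0,0,12,0,0,0,255],
  [0,0,16,0,0,0,255],
  [0,0,20,0,0,0,255],
  [0,0,20,0,0,0,255],
  [0,0,20,0,0,0,255],
])

```text
clock: 6.15
eef_pos: [454.4, -374.0, 342.9]
orientation: [-179.8, 29.5, -98.7]
wrist_force: [-0.8, -0.1, -5.9]
width: 25.2
```

```bash
python3 - <<'E'
from plan import *
applied([0,0,20,0,0,0]); st()
R,B=tool(RACK[1],0)
P=rack([0,120,0]);P[2]=310
print('above',P,delta(P,R))
E
python3 look.py d scene >/dev/null
```

```text
t 6.15 pos [ 454.4 -374.   342.9] ori [-179.8   29.5  -98.7] w 25.2 F [-0.8 -0.1 -5.9] j [ -38.   21.   20.  -26. -103.  117.] err [0.1 0.3 1.6]
above [485.51598547 273.77872571 310.        ] [  3.12  64.8   -3.13 -29.56   1.38  11.96]
```

View pics/d_scene.png

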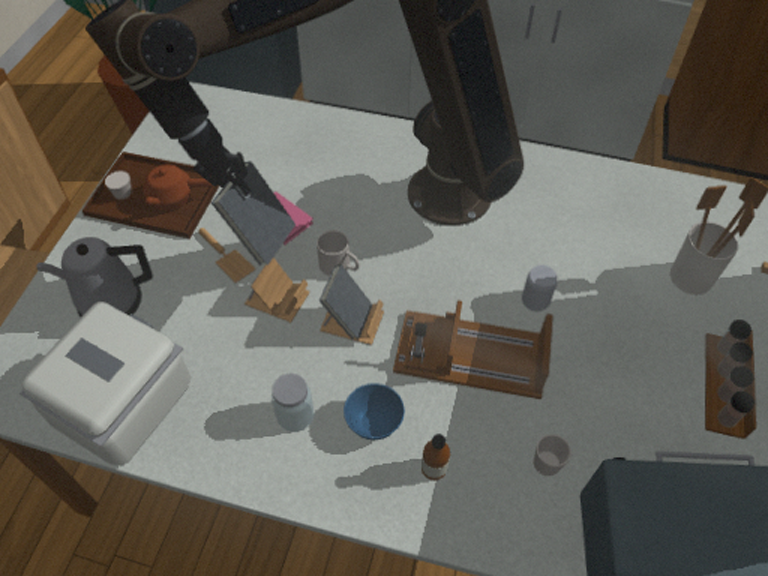

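arm_command([
  [0.5,2,0,-2,0,1,255],
  [1,5,0,-4,0,2,255],
  [1.5,9,0,-6.5,0.2,3,255],
  [2,13,0,-9,0.4,4,255],
  [2.5,17.5,0,-11.5,0.5,5,255],
  [3,22,0,-14,0.6,6,255],
  [3.1,26.5,0,-16.5,0.7,7,255],
  [3.1,31,0,-19,0.9,8,255],
  [3.1,35.5,0,-21.5,1,9,255],
  [3.1,40,0,-24,1.1,10,255],
  [3.1,44.5,-0.5,-26,1.2,11,255],
  [3.1,49,-1,-27.5,1.3,11.5,255],
  [3.1,53,-2,-29,1.4,12,255],
  [3.1,57,-3,-29.6,1.4,12,255],
  [3.1,60.5,-3.1,-29.6,1.4,12,255],
  [3.1,63,-3.1,-29.6,1.4,12,255],
  [3.1,64.8,-3.1,-29.6,1.4,12,255],
  [3.1,64.8,-3.1,-29.6,1.4,12,255],
  [3.1,64.8,-3.1,-29.6,1.4,12,255],
  [3.1,64.8,-3.1,-29.6,1.4,12,255],
])

```text
clock: 8.2
eef_pos: [485.0, 272.7, 309.9]
orientation: [179.9, -0.1, -86.5]
wrist_force: [0.6, -0.1, -4.7]
width: 25.4
```

```bash
python3 - <<'E'
from plan import *
applied([3.1,64.8,-3.1,-29.6,1.4,12]); st()
R,B=tool(RACK[1],0)
for z in (310,200,156,149):
  P=rack([0,135,0]);P[2]=z
  print('down',P,delta(P,R))
E
python3 look.py e scene top >/dev/null; python3 -c "
from geo import *
crop('e_scene',260,120,125,100,6,'pics/e1.png')
crop('e_top',60,100,125,100,6,'pics/e2.png')"
```

```text
t 8.2 pos [485.  272.7 309.9] ori [ 1.799e+02 -1.000e-01 -8.650e+01] w 25.4 F [ 0.6 -0.1 -4.7] j [ 50.   7.  -7.  -0. -76.  44.] err [-0.2 -1.  -0.4]
down [484.60548366 288.75106642 310.        ] [-0.07  1.5  -0.03  0.04 -0.03 -0.03]
down [484.60548366 288.75106642 200.        ] [ -0.07   1.5  -11.03   0.04  -0.03  -0.03]
down [484.60548366 288.75106642 156.        ] [ -0.07   1.5  -15.43   0.04  -0.03  -0.03]
down [484.60548366 288.75106642 149.        ] [ -0.07   1.5  -16.13   0.04  -0.03  -0.03]
```

View pics/e_scene.png

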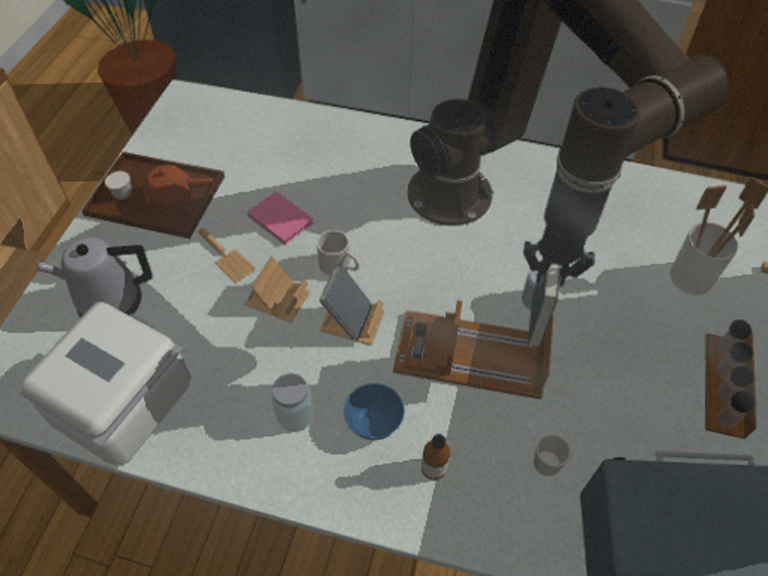

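View pics/e_top.png

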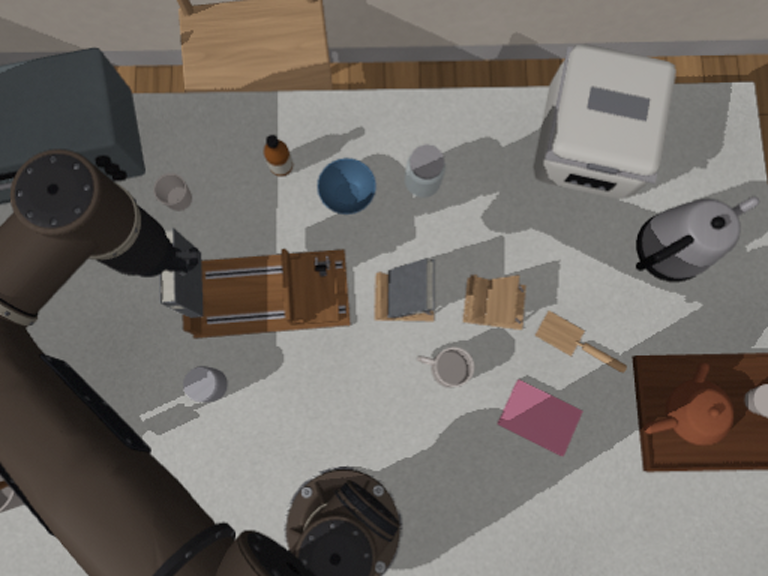

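arm_command([
  [0,0.3,-2,0,0,0,255],
  [-0.1,0.8,-4,0,0,0,255],
  [-0.1,1.3,-6,0,0,0,255],
  [-0.1,1.3,-8,0,0,0,255],
  [-0.1,1.3,-10,0,0,0,255],
  [-0.1,1.3,-12,0,0,0,255],
  [-0.1,1.3,-13.5,0,0,0,255],
  [-0.1,1.3,-14.8,0,0,0,255],
  [-0.1,1.3,-14.8,0,0,0,255],
  [-0.1,1.3,-14.8,0,0,0,255],
])

```text
clock: 9.3
eef_pos: [484.6, 286.6, 162.8]
orientation: [180.0, -0.0, -86.5]
wrist_force: [-0.2, 0.2, -4.7]
width: 25.3
```

```bash
python3 - <<'E'
from plan import *
applied([-.1,1.3,-14.8,0,0,0]); st()
E
python3 look.py f scene top >/dev/null; python3 -c "
from geo import *
crop('f_scene',280,160,110,110,6,'pics/f1.png')
crop('f_top',90,140,110,95,6,'pics/f2.png')"
```

```text
t 9.3 pos [484.6 286.6 162.8] ori [180.   -0.  -86.5] w 25.3 F [-0.2  0.2 -4.7] j [ 51.  13. -19.   0. -58.  43.] err [ 0.4 -0.1  0.5]
```

View pics/f1.png

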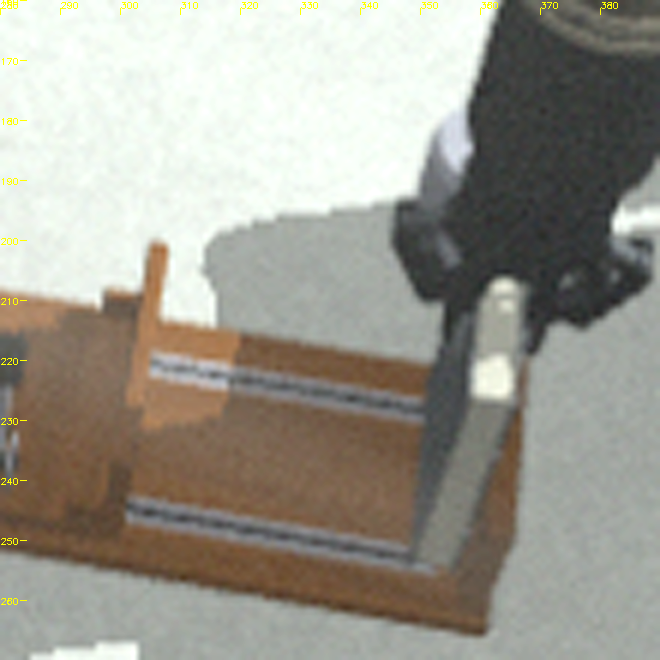

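View pics/f2.png

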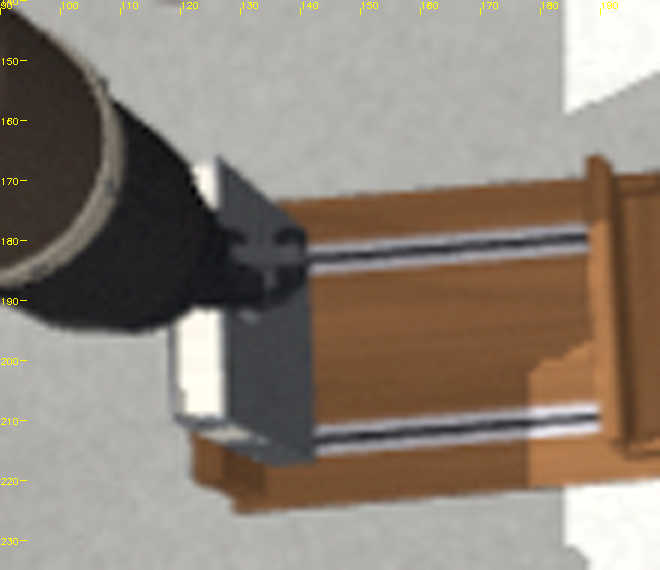

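```bash
python3 - <<'E'
from geo import *; from plan import RACK
T=load('f_top');S=load('f_scene')
B=Ro.from_euler('z',3.5,degrees=True)
o=np.array([484.6,286.6,25.8])
for n,c,x0,y0,l in [('S bot+x-y',S,280,160,(64,-13,0)),('S bot+x+y',S,280,160,(64,13,0)),('S top+x-y',S,280,160,(64,-13,182)),('S top+x+y',S,280,160,(64,13,182)),('T top+x-y',T,90,140,(64,-13,182)),('T top-x-y',T,90,140,(-64,-13,182)),('T bot-x-y',T,90,140,(-64,-13,0)),('T bot+x-y',T,90,140,(64,-13,0))]:
    q=proj(c,[o+B.apply(l)])[0];print(n,np.round((q-[x0,y0])*6+2.5))
E
```

```text
S bot+x-y [407. 571.]
S bot+x+y [454. 579.]
S top+x-y [469. 398.]
S top+x+y [521. 407.]
T top+x-y [217. 155.]
T top-x-y [225. 420.]
T bot-x-y [319. 466.]
T bot+x-y [310. 232.]
```

arm_command([
  [0,0,-0.4,0,0,0,255],
  [0,0,-0.8,0,0,0,255],
  [0,0,-1.0,0,0,0,255],
  [0,0,-1.1,0,0,0,255],
  [0,0,-1.2,0,0,0,255],
  [0,0,-1.2,0,0,0,255],
])

```text
clock: 10.0
eef_pos: [484.4, 286.9, 152.8]
orientation: [-180.0, -0.0, -86.4]
wrist_force: [-8.5, -2.7, 16.0]
width: 25.3
```

arm_command([
  [0,0,0.1,0,0,0,255],
  [0,0,0.2,0,0,0,255],
  [0,0,0.2,0,0,0,170],
  [0,0,0.2,0,0,0,150],
  [0,0,0.2,0,0,0,120],
  [0,0,0.2,0,0,0,90],
  [0,0,0.2,0,0,0,90],
  [0,0,0.2,0,0,0,90],
])

```text
clock: 10.8
eef_pos: [484.3, 286.7, 152.3]
orientation: [180.0, -0.0, -86.5]
wrist_force: [0.1, -0.4, -0.1]
width: 55.1
```

```bash
python3 - <<'E'
from plan import *
applied([0,0,-1.2,0,0,0]);applied([0,0,.2,0,0,0]); st()
E
python3 look.py g scene top >/dev/null; python3 -c "
from geo import *
crop('g_scene',280,160,110,110,6,'pics/g1.png')
crop('g_top',90,140,110,95,6,'pics/g2.png')"
```

```text
t 10.8 pos [484.3 286.7 152.3] ori [180.   -0.  -86.5] w 55.1 F [ 0.1 -0.4 -0.1] j [ 51.  14. -20.   0. -56.  43.] err [ 0.1  0.  -0. ]
```

View pics/g1.png

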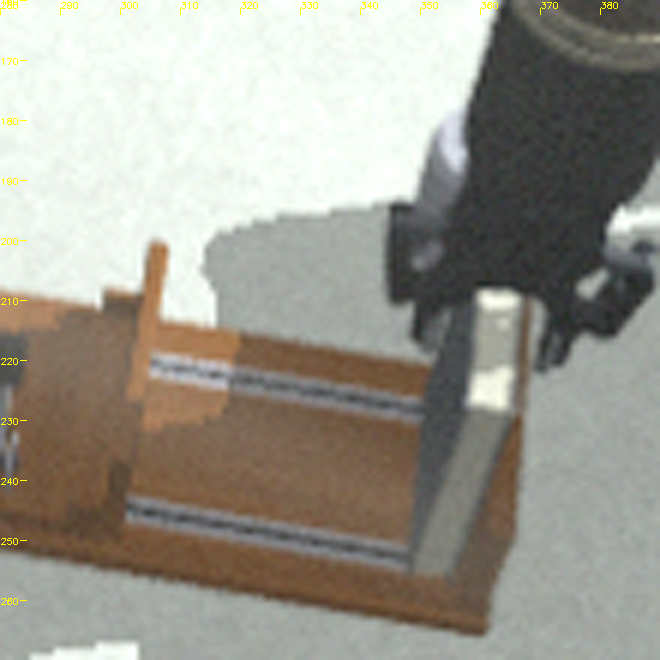

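View pics/g2.png

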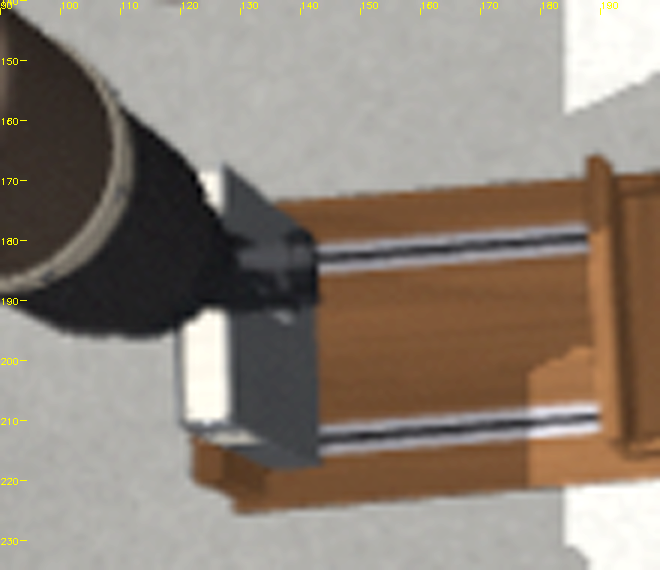

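The tall book stands upright, with its bottom front edge at (430,575) in the scene crop and a small gap to the wall. Next is the small book.

```bash
python3 - <<'E'
from plan import *
o,y,t,H=SMALL;R,B=tool(y,t)
print('up',delta([484.5,286.7,302],tool(RACK[1],0)[0]))
print('via',delta([520,50,330],R))
print('pre',delta(o+B[:,2]*185,R), o+B[:,2]*185)
print('grasp',delta(o+B[:,2]*105,R))
E
```

```text
up [ 0.02 -0.   14.97  0.04 -0.03 -0.03]
via [  3.57 -23.67  17.77  29.34   0.51  -4.81]
pre [ -0.42 -49.14   3.08  29.34   0.51  -4.81] [ 480.08801434 -204.70872773  183.1328154 ]
grasp [ -0.32 -45.23  -3.89  29.34   0.51  -4.81]
```

arm_command([
  [0,0,2,0,0,0,60],
  [0,0,5,0,0,0,0],
  [0,0,9,0,0,0,0],
  [0,0,13,0,0,0,0],
  [0.5,-2,16,0,0,0,0],
  [1,-6,17.5,2,0,0,0],
  [1.5,-10.5,17.8,7,0.1,-1,0],
  [2,-15,17.8,12,0.2,-2,0],
  [2,-20,17.8,17,0.3,-3,0],
  [2,-25,17.8,22,0.4,-4,0],
  [2,-30,17.8,26,0.5,-4.5,0],
  [1.5,-35,17.8,29.3,0.5,-4.8,0],
  [1,-40,17.5,29.3,0.5,-4.8,0],
  [0.3,-45,15,29.3,0.5,-4.8,0],
  [-0.4,-48,11,29.3,0.5,-4.8,0],
  [-0.4,-49.1,7,29.3,0.5,-4.8,0],
  [-0.4,-49.1,3.1,29.3,0.5,-4.8,0],
  [-0.4,-49.1,3.1,29.3,0.5,-4.8,0],
  [-0.4,-49.1,3.1,29.3,0.5,-4.8,0],
  [-0.4,-49.1,3.1,29.3,0.5,-4.8,0],
])

```text
clock: 12.9
eef_pos: [481.5, -204.6, 185.8]
orientation: [-179.8, 29.1, -91.2]
wrist_force: [0.1, -0.2, -0.1]
width: 85.3
```

```bash
python3 - <<'E'
from plan import *
applied([-0.4,-49.1,3.1,29.3,.5,-4.8]); st()
o,y,t,H=SMALL;R,B=tool(y,t)
print('grasp',delta(o+B[:,2]*105,R))
E
python3 look.py h scene top >/dev/null; python3 -c "
from geo import *
crop('h_scene',170,120,110,110,6,'pics/h1.png')"
```

```text
t 12.9 pos [ 481.5 -204.6  185.8] ori [-179.8   29.1  -91.2] w 85.3 F [ 0.1 -0.2 -0.1] j [-23.  19.  -3. -27. -80. 119.] err [ 1.2 -0.4  2.5]
grasp [ 0.08  3.87 -6.99  0.04  0.01 -0.01]
```

View pics/h_scene.png

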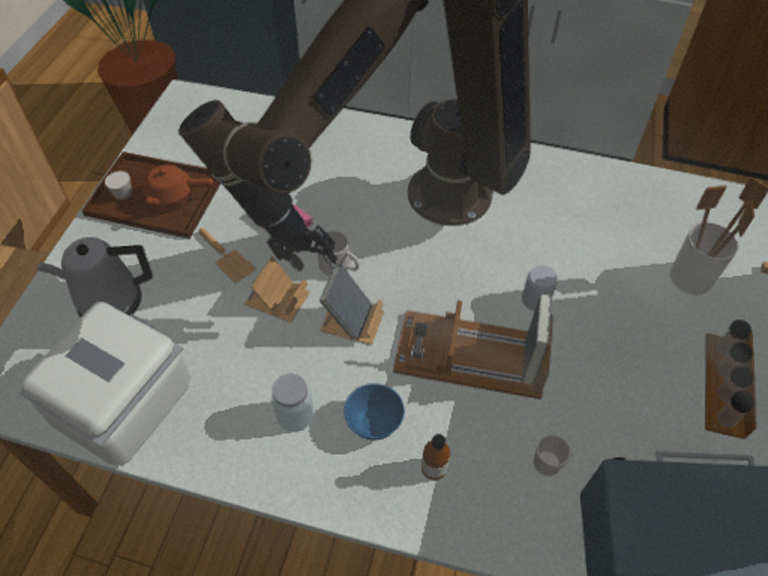

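View pics/h1.png

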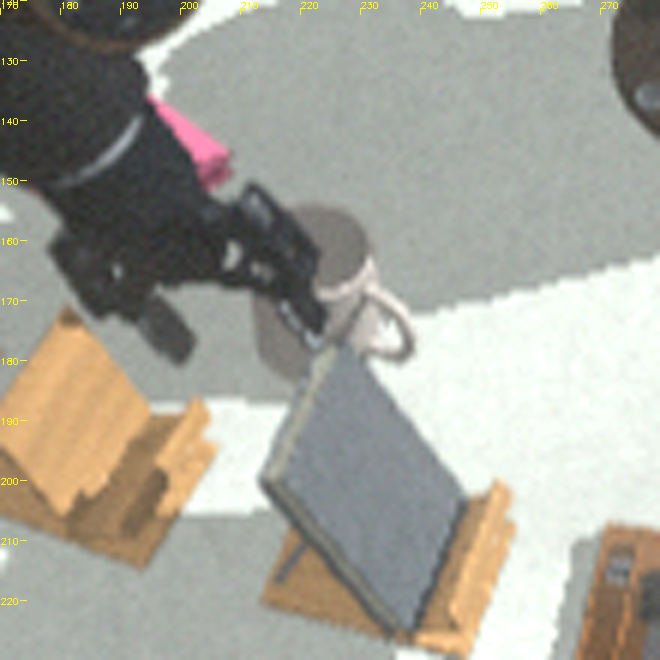

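arm_command([
  [0,0.8,-1.4,0,0,0,0],
  [0,1.6,-2.8,0,0,0,0],
  [0.1,2.4,-4.2,0,0,0,0],
  [0.1,3.2,-5.6,0,0,0,0],
  [0.1,3.9,-7,0,0,0,0],
  [0.1,3.9,-7,0,0,0,0],
  [0.1,3.9,-7,0,0,0,0],
])

```text
clock: 13.7
eef_pos: [482.0, -165.4, 114.7]
orientation: [-179.9, 29.2, -91.3]
wrist_force: [0.6, -0.2, 0.1]
width: 85.4
```

```bash
python3 - <<'E'
from plan import *
applied([.1,3.9,-7,0,0,0]); st()
E
python3 look.py i scene >/dev/null; python3 -c "
from geo import *
crop('i_scene',170,120,110,110,6,'pics/i1.png')"
```

```text
t 13.7 pos [ 482.  -165.4  114.7] ori [-179.9   29.2  -91.3] w 85.4 F [ 0.6 -0.2  0.1] j [-20.  21. -10. -29. -71. 121.] err [ 0.7 -0.2  1.4]
```

View pics/i1.png

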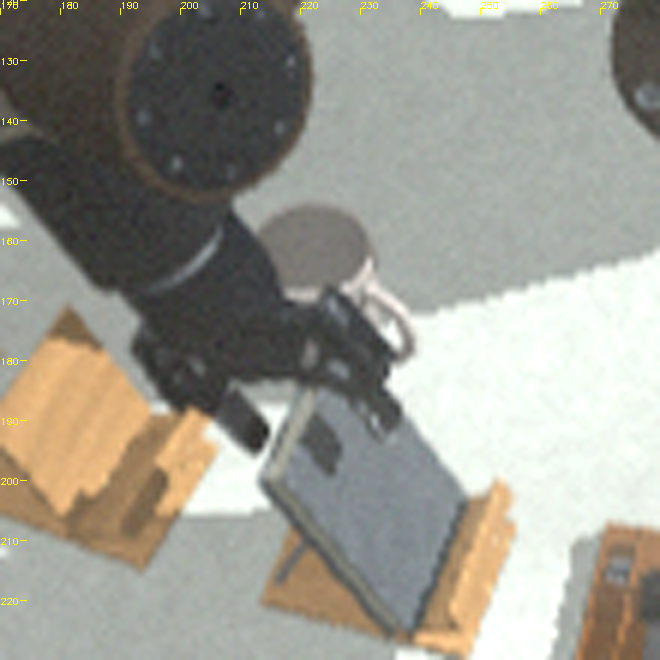

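Fingers are on both sides, the outer tip at (385,420) and the lower at (255,440). Closing and lifting.

arm_command([
  [0,0,0,0,0,0,100],
  [0,0,0,0,0,0,150],
  [0,0,0,0,0,0,180],
  [0,0,0,0,0,0,195],
  [0,0,0,0,0,0,255],
  [0,0,0,0,0,0,255],
  [0,0,0,0,0,0,255],
  [0,0,0,0,0,0,255],
  [0,0,0,0,0,0,255],
  [0,0,0,0,0,0,255],
], grip_force=60)

```text
clock: 14.75
eef_pos: [481.3, -165.2, 113.7]
orientation: [-180.0, 29.3, -91.4]
wrist_force: [-1.2, -1.2, 5.9]
width: 19.3
```

arm_command([
  [0,0,1,0,0,0,255],
  [0,0,2.5,0,0,0,255],
  [0,0,5,0,0,0,255],
  [0,0,8,0,0,0,255],
  [0,0,12,0,0,0,255],
  [0,0,16,0,0,0,255],
  [0,0,18,0,0,0,255],
  [0,0,18,0,0,0,255],
  [0,0,18,0,0,0,255],
])

```text
clock: 15.65
eef_pos: [481.1, -165.2, 294.0]
orientation: [-179.9, 29.2, -91.3]
wrist_force: [0.0, 0.5, -2.7]
width: 19.4
```

```bash
python3 - <<'E'
from plan import *
applied([0,0,18,0,0,0]); st()
R,B=tool(RACK[1],0)
for y,z in ((60,300),(60,300-170),(60,118)):
  P=rack([0,y,0]);P[2]=z
  print('above',P,delta(P,R))
E
python3 look.py j scene >/dev/null; python3 -c "
from geo import *
crop('j_scene',170,80,110,110,6,'pics/j1.png')"
```

```text
t 15.65 pos [ 481.1 -165.2  294. ] ori [-179.9   29.2  -91.3] w 19.4 F [ 0.   0.5 -2.7] j [-19.  12.   2. -28. -90. 111.] err [-0.2  0.1  0.7]
above [489.15799274 213.88936285 300.        ] [  0.79  37.92   0.67 -29.26  -0.52   4.76]
above [489.15799274 213.88936285 130.        ] [  0.79  37.92 -16.33 -29.26  -0.52   4.76]
above [489.15799274 213.88936285 118.        ] [  0.79  37.92 -17.53 -29.26  -0.52   4.76]
```

View pics/j1.png

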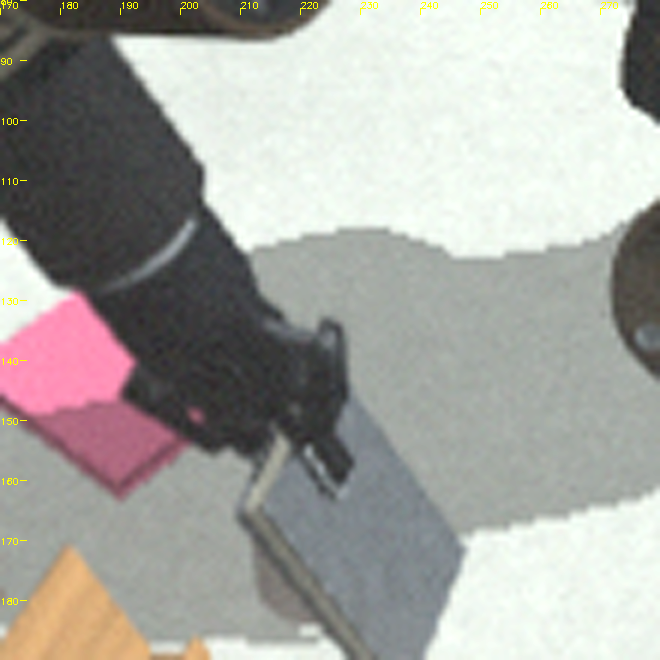

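arm_command([
  [0.1,1.5,0.2,-1.5,0,0.2,255],
  [0.2,4,0.5,-4,-0.1,0.7,255],
  [0.3,7.5,0.7,-7,-0.1,1.2,255],
  [0.4,11,0.7,-10,-0.2,1.7,255],
  [0.5,15,0.7,-13,-0.2,2.2,255],
  [0.6,19,0.7,-16,-0.3,2.7,255],
  [0.7,23,0.7,-19,-0.4,3.2,255],
  [0.8,27,0.7,-22,-0.4,3.7,255],
  [0.8,30.5,0.7,-25,-0.5,4.2,255],
  [0.8,34,0.7,-28,-0.5,4.6,255],
  [0.8,36.5,0.7,-29.3,-0.5,4.8,255],
  [0.8,37.9,0.7,-29.3,-0.5,4.8,255],
  [0.8,37.9,0.7,-29.3,-0.5,4.8,255],
  [0.8,37.9,-3,-29.3,-0.5,4.8,255],
  [0.8,37.9,-7,-29.3,-0.5,4.8,255],
  [0.8,37.9,-11,-29.3,-0.5,4.8,255],
  [0.8,37.9,-14,-29.3,-0.5,4.8,255],
  [0.8,37.9,-16.3,-29.3,-0.5,4.8,255],
  [0.8,37.9,-16.3,-29.3,-0.5,4.8,255],
  [0.8,37.9,-16.3,-29.3,-0.5,4.8,255],
])

```text
clock: 17.7
eef_pos: [489.6, 212.7, 130.6]
orientation: [179.9, -0.1, -86.5]
wrist_force: [-0.2, 0.1, -1.0]
width: 19.4
```

```bash
python3 - <<'E'
from plan import *
applied([.8,37.9,-16.3,-29.3,-.5,4.8]); st()
E
python3 look.py k scene top >/dev/null; python3 -c "
from geo import *
crop('k_scene',260,160,110,110,6,'pics/k1.png')
crop('k_top',90,140,110,95,6,'pics/k2.png')"
```

```text
t 17.7 pos [489.6 212.7 130.6] ori [ 1.799e+02 -1.000e-01 -8.650e+01] w 19.4 F [-0.2  0.1 -1. ] j [ 45.  13. -25.   0. -53.  49.] err [ 0.3 -1.   0.3]
```

View pics/k1.png

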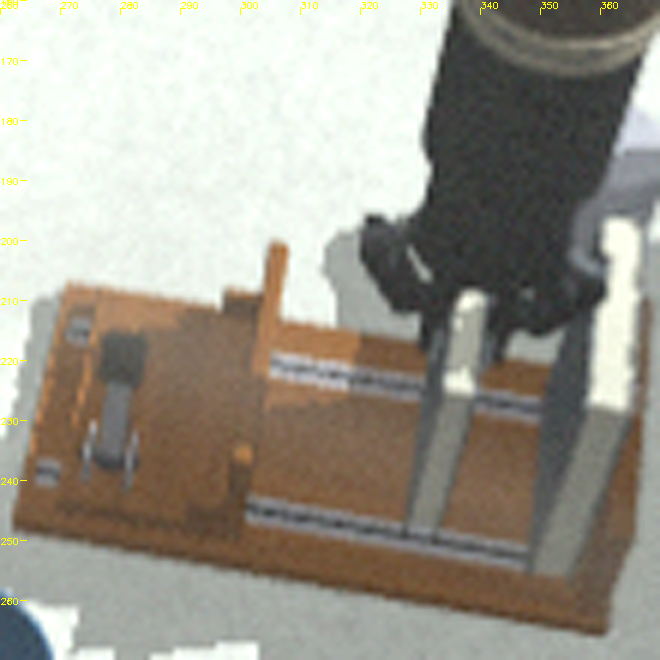

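View pics/k2.png

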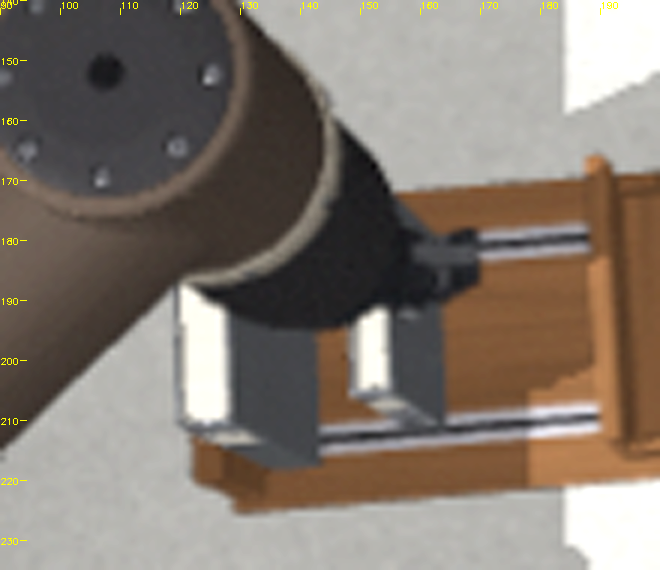

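Small book hangs upright between the stop and the tall book, its bottom at (425,530) in the scene crop. I'm lowering it to contact.

arm_command([
  [0,0,-0.4,0,0,0,255],
  [0,0,-0.7,0,0,0,255],
  [0,0,-0.9,0,0,0,255],
  [0,0,-1.0,0,0,0,255],
  [0,0,-1.1,0,0,0,255],
  [0,0,-1.2,0,0,0,255],
  [0,0,-1.2,0,0,0,255],
])

```text
clock: 18.5
eef_pos: [490.5, 214.5, 122.4]
orientation: [-179.8, 0.0, -86.4]
wrist_force: [-9.2, -1.0, 30.2]
width: 19.5
```

arm_command([
  [0,0,0.15,0,0,0,255],
  [0,0,0.3,0,0,0,255],
  [0,0,0.35,0,0,0,255],
  [0,0,0.35,0,0,0,190],
  [0,0,0.35,0,0,0,170],
  [0,0,0.35,0,0,0,150],
  [0,0,0.35,0,0,0,130],
  [0,0,0.35,0,0,0,130],
  [0,0,0.35,0,0,0,130],
])

```text
clock: 19.4
eef_pos: [489.3, 213.7, 121.7]
orientation: [180.0, -0.0, -86.5]
wrist_force: [0.6, -0.8, 0.3]
width: 41.9
```

```bash
python3 - <<'E'
from plan import *
applied([0,0,-1.2,0,0,0]);applied([0,0,.35,0,0,0]); st()
E
python3 look.py l scene top >/dev/null; python3 -c "
from geo import *
crop('l_scene',260,160,110,110,6,'pics/l1.png')
crop('l_top',90,140,110,95,6,'pics/l2.png')"
```

```text
t 19.4 pos [489.3 213.7 121.7] ori [180.   -0.  -86.5] w 41.9 F [ 0.6 -0.8  0.3] j [ 45.  13. -26.   0. -51.  49.] err [-0.  -0.  -0.1]
```

View pics/l1.png

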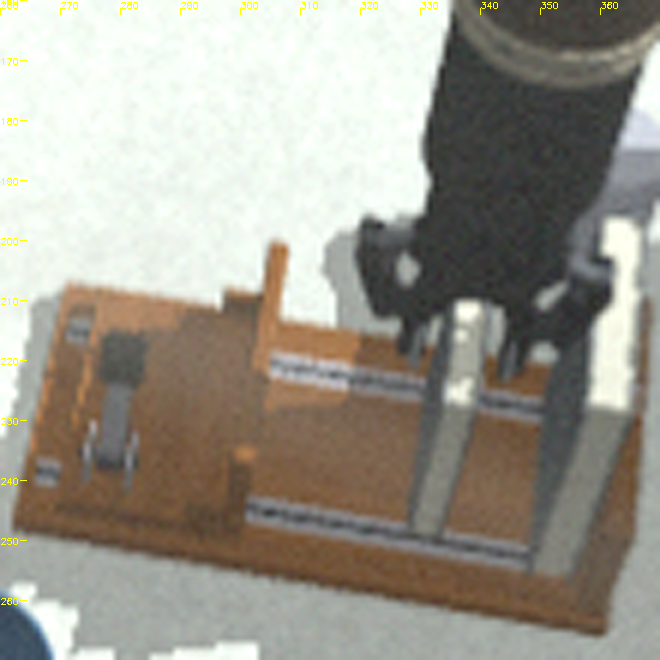

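View pics/l2.png

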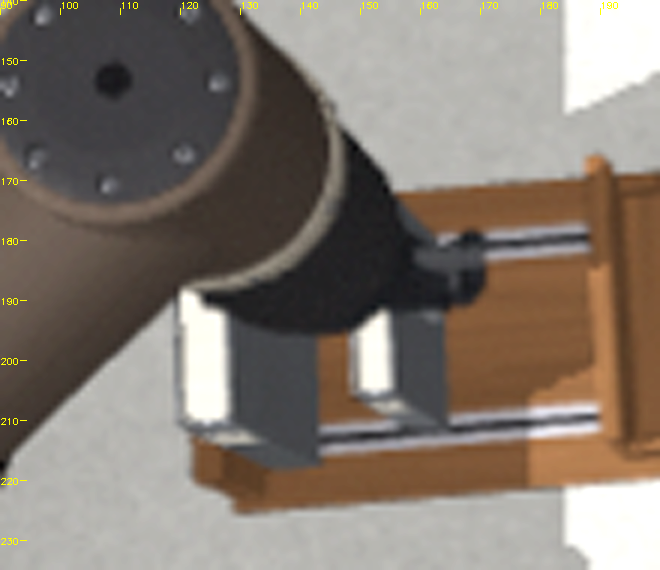

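```bash
python3 - <<'E'
from geo import *; from plan import rack
T=load('l_top');S=load('l_scene')
for a in (0.9,1.0,1.1,1.2,1.3):
    P=rack([50-87*np.cos(a),-42-80,44+87*np.sin(a)])
    print(a,np.round((proj(S,[P])[0]-[260,160])*6+2.5),np.round((proj(load('a_top'),[P])[0]-[115,155])*6+2.5))
print('hinge',np.round((proj(S,[rack([50,-122,44])])[0]-[260,160])*6+2.5))
from plan import *
R,B=tool(RACK[1],30)
print('up',delta([489,213.7,262],tool(RACK[1],0)[0]))
P=rack([-55,-95,0]);P[2]=250;print('abovepush',P,delta(P,R))
P=rack([-55,-85,0]);P[2]=70;print('push0',P,delta(P,R))
E
```

```text
0.9 [130. 313.] [599. 200.]
1.0 [129. 318.] [597. 185.]
1.1 [127. 325.] [596. 169.]
1.2 [125. 333.] [594. 152.]
1.3 [122. 342.] [592. 135.]
hinge [108. 458.]
up [-0.03 -0.   14.02  0.04 -0.03 -0.03]
abovepush [443.66792888  55.83666882 250.        ] [ -4.56 -15.79  12.82  29.98   1.8   -0.04]
push0 [443.06092767  65.8182293   70.        ] [ -4.62 -14.79  -5.18  29.98   1.8   -0.04]
```

arm_command([
  [0,0,1,0,0,0,130],
  [0,0,3,0,0,0,130],
  [0,0,6,0,0,0,130],
  [0,0,10,0,0,0,130],
  [0,0,14,0,0,0,180],
  [-0.5,-3,14,2,0,0,255],
  [-1.5,-6.5,14,8,0.3,0,255],
  [-2.5,-10,13.5,14,0.6,0,255],
  [-3.5,-13,13,20,1,0,255],
  [-4.6,-15.8,12.8,26,1.4,0,255],
  [-4.6,-15.8,12.8,30,1.8,0,255],
  [-4.6,-15.8,10,30,1.8,0,255],
  [-4.6,-15.8,6.5,30,1.8,0,255],
  [-4.6,-15.3,3,30,1.8,0,255],
  [-4.6,-15,0,30,1.8,0,255],
  [-4.6,-14.8,-3,30,1.8,0,255],
  [-4.6,-14.8,-5.2,30,1.8,0,255],
  [-4.6,-14.8,-5.2,30,1.8,0,255],
  [-4.6,-14.8,-5.2,30,1.8,0,255],
])

```text
clock: 21.4
eef_pos: [443.7, 65.6, 70.5]
orientation: [-180.0, 30.0, -86.5]
wrist_force: [1.0, 1.1, 1.1]
width: -0.1
```

```bash
python3 - <<'E'
from plan import *
applied([-4.6,-14.8,-5.2,30,1.8,0]); st()
d=Ro.from_euler('z',RACK[1],degrees=True).apply([0,1,0]);print(d)
E
python3 look.py m scene top >/dev/null; python3 -c "
from geo import *
crop('m_scene',255,150,120,110,6,'pics/m1.png')
crop('m_top',110,140,125,95,6,'pics/m2.png')"
```

```text
t 21.4 pos [443.7  65.6  70.5] ori [-180.    30.   -86.5] w -0.1 F [1.  1.1 1.1] j [  4.  16. -24. -37. -56. 112.] err [ 0.4 -0.1  0.7]
[-0.06070012  0.99815605  0.        ]
```

View pics/m1.png

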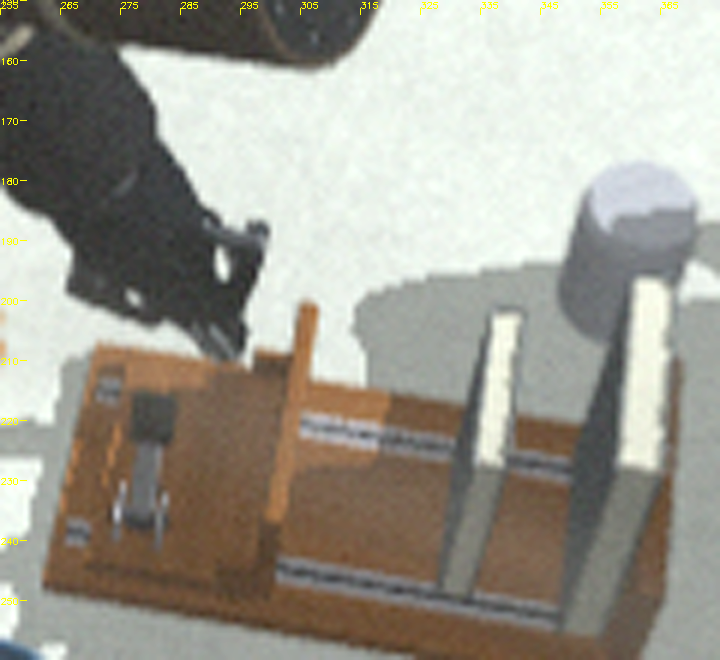

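View pics/m2.png

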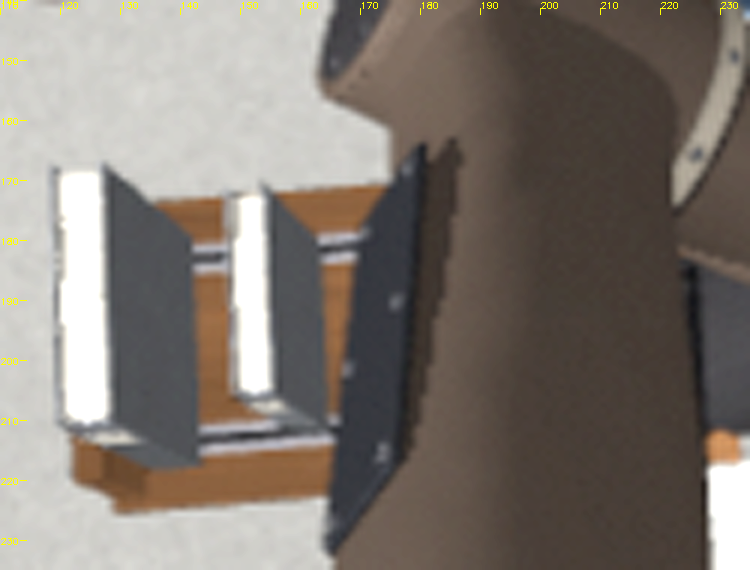

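arm_command([
  [-0.06,1,0,0,0,0,255],
  [-0.1,1.6,0,0,0,0,255],
  [-0.13,2.2,0,0,0,0,255],
  [-0.17,2.8,0,0,0,0,255],
  [-0.2,3.4,0,0,0,0,255],
  [-0.24,4,0,0,0,0,255],
  [-0.28,4.6,0,0,0,0,255],
  [-0.32,5.2,0,0,0,0,255],
  [-0.36,5.8,0,0,0,0,255],
  [-0.39,6.4,0,0,0,0,255],
  [-0.43,7,0,0,0,0,255],
  [-0.46,7.6,0,0,0,0,255],
  [-0.5,8.2,0,0,0,0,255],
  [-0.54,8.8,0,0,0,0,255],
  [-0.57,9.4,0,0,0,0,255],
  [-0.6,10,0,0,0,0,255],
  [-0.6,10,0,0,0,0,255],
])

```text
clock: 23.2
eef_pos: [436.6, 166.8, 69.7]
orientation: [180.0, 30.1, -86.5]
wrist_force: [-0.5, -0.4, -0.2]
width: 0.0
```

```bash
python3 - <<'E'
from plan import *
applied([-.6,10,0,0,0,0]); st()
E
python3 look.py n scene top >/dev/null; python3 -c "
from geo import *
crop('n_scene',255,150,120,110,6,'pics/n1.png')"
```

```text
t 23.2 pos [436.6 166.8  69.7] ori [180.   30.1 -86.5] w 0.0 F [-0.5 -0.4 -0.2] j [ 17.  14. -26. -39. -50. 103.] err [-0.7  1.  -0.1]
```

View pics/n1.png

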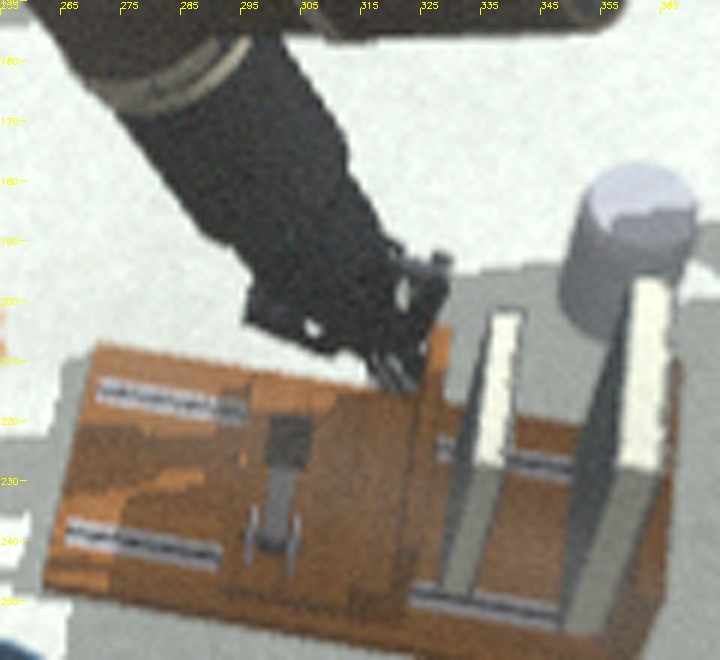

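arm_command([
  [-0.02,0.4,0,0,0,0,255],
  [-0.05,0.8,0,0,0,0,255],
  [-0.07,1.2,0,0,0,0,255],
  [-0.1,1.6,0,0,0,0,255],
  [-0.12,2,0,0,0,0,255],
  [-0.15,2.4,0,0,0,0,255],
  [-0.17,2.8,0,0,0,0,255],
  [-0.19,3.2,0,0,0,0,255],
  [-0.22,3.6,0,0,0,0,255],
  [-0.24,4,0,0,0,0,255],
  [-0.27,4.4,0,0,0,0,255],
  [-0.3,4.8,0,0,0,0,255],
  [-0.3,4.8,0,0,0,0,255],
])

```text
clock: 24.6
eef_pos: [434.0, 214.3, 69.7]
orientation: [180.0, 30.0, -86.5]
wrist_force: [-0.6, -1.6, -0.4]
width: -0.0
```

```bash
python3 - <<'E'
from plan import *
applied([-.3,4.8,0,0,0,0]); st()
E
python3 look.py o scene top >/dev/null; python3 -c "
from geo import *
crop('o_scene',255,150,120,110,6,'pics/o1.png')"
```

```text
t 24.6 pos [434.  214.3  69.7] ori [180.   30.  -86.5] w -0.0 F [-0.6 -1.6 -0.4] j [ 23.  14. -26. -40. -47.  98.] err [-0.3  0.5 -0.1]
```

View pics/o1.png

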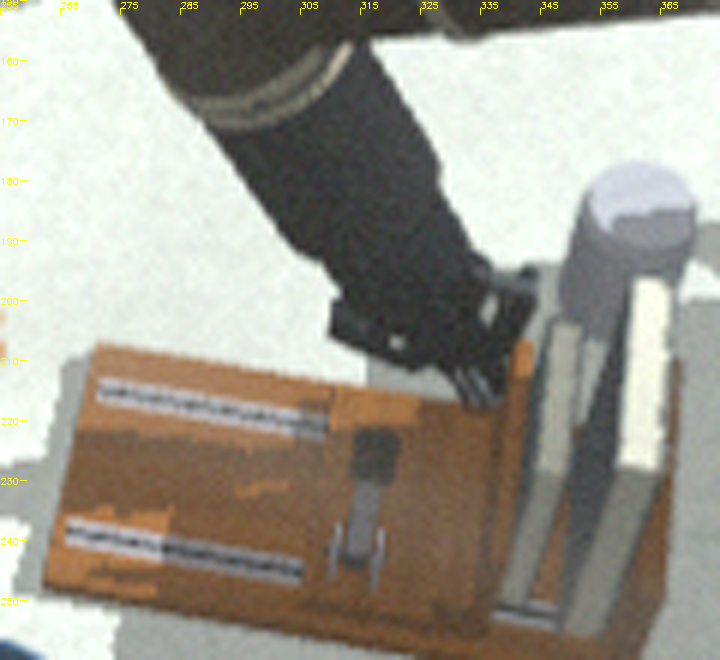

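arm_command([
  [-0.02,0.3,0,0,0,0,255],
  [-0.04,0.6,0,0,0,0,255],
  [-0.06,0.9,0,0,0,0,255],
  [-0.07,1.2,0,0,0,0,255],
  [-0.07,1.2,0,0,0,0,255],
])

```text
clock: 25.2
eef_pos: [433.7, 226.3, 69.9]
orientation: [-180.0, 30.0, -86.5]
wrist_force: [0.7, -1.8, -0.2]
width: -0.5
```

arm_command([
  [-0.01,0.2,0,0,0,0,255],
  [-0.02,0.4,0,0,0,0,255],
  [-0.02,0.4,0,0,0,0,255],
])

```text
clock: 25.5
eef_pos: [433.5, 230.0, 69.9]
orientation: [-180.0, 30.0, -86.5]
wrist_force: [1.2, -1.7, 0.5]
width: 0.3
```

arm_command([
  [-0.01,0.1,0,0,0,0,255],
  [-0.01,0.2,0,0,0,0,255],
  [-0.01,0.3,0,0,0,0,255],
  [-0.01,0.3,0,0,0,0,255],
])

```text
clock: 25.9
eef_pos: [433.3, 232.6, 69.8]
orientation: [-180.0, 30.0, -86.5]
wrist_force: [0.8, -5.1, 3.3]
width: -0.1
```

```bash
python3 - <<'E'
from plan import *
applied([-.07,1.2,0,0,0,0]);applied([-.02,.4,0,0,0,0]);applied([-.01,.3,0,0,0,0]); st()
E
python3 look.py p scene top >/dev/null; python3 -c "
from geo import *
crop('p_scene',295,170,80,90,8,'pics/p1.png')
crop('p_top',110,150,100,80,7,'pics/p2.png')"
```

```text
t 25.9 pos [433.3 232.6  69.8] ori [-180.    30.   -86.5] w -0.1 F [ 0.8 -5.1  3.3] j [ 25.  14. -26. -40. -46.  96.] err [ 0.1 -0.1  0. ]
```

View pics/p1.png

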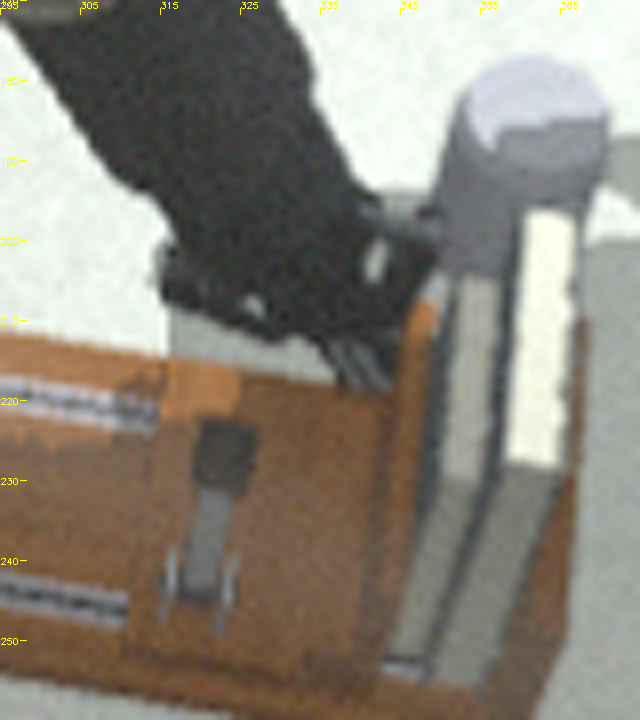

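View pics/p2.png

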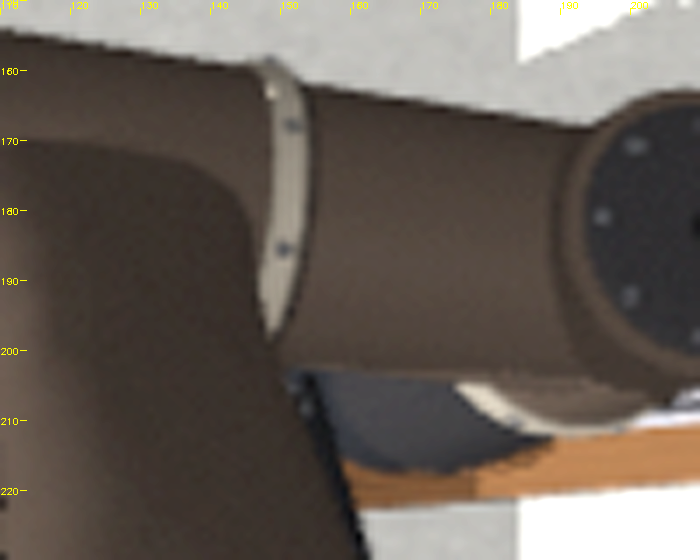

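arm_command([
  [-0.01,0.1,0,0,0,0,255],
  [-0.01,0.2,0,0,0,0,255],
  [-0.01,0.2,0,0,0,0,255],
])

```text
clock: 26.3
eef_pos: [433.2, 234.4, 69.9]
orientation: [-180.0, 30.0, -86.5]
wrist_force: [0.5, -6.8, 3.0]
width: 0.2
```

arm_command([
  [-0.01,0.1,0,0,0,0,255],
  [-0.01,0.2,0,0,0,0,255],
  [-0.01,0.2,0,0,0,0,255],
])

```text
clock: 26.6
eef_pos: [433.1, 236.3, 69.8]
orientation: [-180.0, 30.0, -86.5]
wrist_force: [0.6, -7.1, 3.9]
width: 0.1
```

arm_command([
  [-0.01,0.1,0,0,0,0,255],
  [-0.01,0.2,0,0,0,0,255],
  [-0.01,0.2,0,0,0,0,255],
])

```text
clock: 26.9
eef_pos: [433.1, 236.6, 69.8]
orientation: [-179.9, 29.9, -86.4]
wrist_force: [-0.2, -17.3, 8.9]
width: -0.2
```

arm_command([
  [-0.01,0.1,0,0,0,0,255],
  [-0.01,0.2,0,0,0,0,255],
  [-0.01,0.2,0,0,0,0,255],
])

```text
clock: 27.2
eef_pos: [433.1, 236.9, 69.8]
orientation: [-179.9, 29.7, -86.3]
wrist_force: [-0.6, -27.0, 14.0]
width: -0.1
```

```bash
python3 - <<'E'
from plan import *
for i in range(4): applied([-.01,.2,0,0,0,0])
st()
E
python3 look.py q scene >/dev/null; python3 -c "
from geo import *
crop('q_scene',295,170,80,90,8,'pics/q1.png')"
```

```text
t 27.2 pos [433.1 236.9  69.8] ori [-179.9   29.7  -86.3] w -0.1 F [ -0.6 -27.   14. ] j [ 26.  14. -26. -40. -46.  95.] err [ 0.2 -3.9 -0. ]
```

View pics/q1.png

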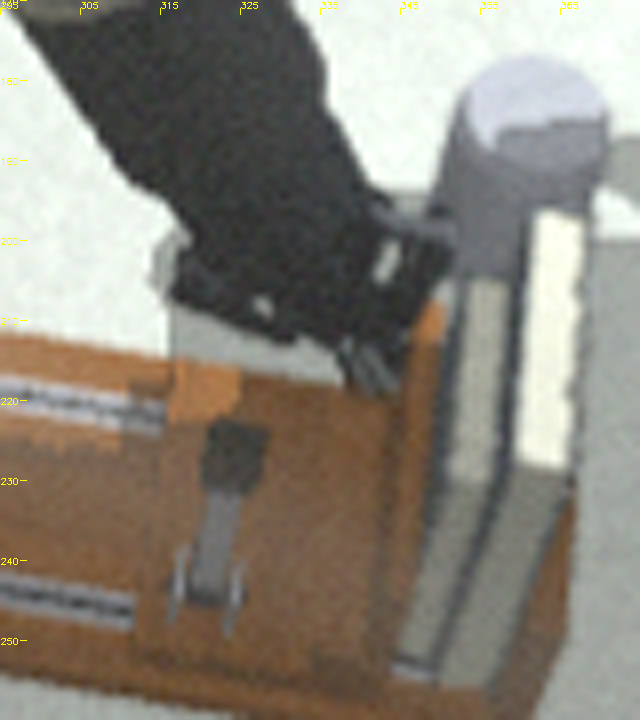

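```bash
python3 - <<'E'
from plan import *
R,B=tool(RACK[1],0);Rt=tool(RACK[1],30)[0]
p,_=get()
print('retreat',delta(rack([-55,50,0])*[1,1,0]+[0,0,70],Rt))
print('up',delta(rack([-40,30,0])*[1,1,0]+[0,0,250],R))
P0=rack([75,24,0]);P0[2]=230;print('above lever',delta(P0,R))
P0[2]=106;print('behind',P0,delta(P0,R))
put(P0,R)
for a in np.arange(1.25,-0.08,-0.125):
    r=72;c=np.array([50,0])+r*np.array([-np.cos(a),np.sin(a)])+5*np.array([np.sin(a),np.cos(a)])
    P=rack([c[0]+11,24,0]);P[2]=44+c[1];print(round(a,2),np.round(P,0),delta(P,R)[:3])
put(p,_)
E
```

```text
retreat [ 0.2  -4.02  0.02 -0.02  0.01 -0.04]
up [  1.82  -5.92  18.02 -29.96  -1.82  -0.04]
above lever [ 13.33  -5.82  16.02 -29.96  -1.82  -0.04]
behind [566.20490066 182.50825422 106.        ] [ 13.33  -5.82   3.62 -29.96  -1.82  -0.04]
1.25 [534. 181. 114.] [-3.19 -0.19  0.79]
1.12 [526. 180. 111.] [-4.05 -0.25  0.51]
1.0 [518. 180. 107.] [-4.86 -0.3   0.13]
0.88 [510. 179. 102.] [-5.62 -0.34 -0.35]
0.75 [503. 179.  97.] [-6.32 -0.38 -0.93]
0.62 [497. 178.  90.] [-6.93 -0.42 -1.58]
0.5 [492. 178.  83.] [-7.47 -0.45 -2.31]
0.38 [487. 178.  75.] [-7.9  -0.48 -3.1 ]
0.25 [484. 177.  67.] [-8.24 -0.5  -3.93]
0.12 [482. 177.  58.] [-8.47 -0.51 -4.81]
0.0 [480. 177.  49.] [-8.58 -0.52 -5.7 ]
```

arm_command([
  [0,-0.5,0,0,0,0,255],
  [0.1,-1.5,0,0,0,0,255],
  [0.2,-2.5,1,0,0,0,255],
  [0.3,-3.5,4,0,0,0,255],
  [0.5,-4,8,0,0,0,255],
  [0.8,-4.5,12,0,0,0,255],
  [1.5,-5.2,16,-4,-0.2,0,255],
  [1.8,-5.9,18,-10,-0.6,0,255],
  [4,-5.9,18,-16,-1,0,255],
  [7,-5.9,18,-22,-1.3,0,255],
  [10,-5.9,17,-28,-1.6,0,255],
  [13.3,-5.8,16,-30,-1.8,0,255],
  [13.3,-5.8,13,-30,-1.8,0,255],
  [13.3,-5.8,9,-30,-1.8,0,255],
  [13.3,-5.8,6,-30,-1.8,0,255],
  [13.3,-5.8,3.6,-30,-1.8,0,255],
  [13.3,-5.8,3.6,-30,-1.8,0,255],
  [13.3,-5.8,3.6,-30,-1.8,0,255],
])

```text
clock: 29.05
eef_pos: [566.3, 182.6, 106.6]
orientation: [180.0, -0.1, -86.5]
wrist_force: [-0.5, 0.4, -0.2]
width: 0.2
```

```bash
python3 - <<'E'
from plan import *
applied([13.3,-5.8,3.6,-30,-1.8,0]);st()
E
python3 look.py r scene top >/dev/null; python3 -c "
from geo import *
crop('r_scene',280,160,95,105,7,'pics/r1.png')
crop('r_top',110,140,120,90,6,'pics/r2.png')"
```

```text
t 29.05 pos [566.3 182.6 106.6] ori [ 1.80e+02 -1.00e-01 -8.65e+01] w 0.2 F [-0.5  0.4 -0.2] j [ 37.  19. -19.   0. -52.  57.] err [ 0.4 -0.1  0.8]
```

View pics/r1.png

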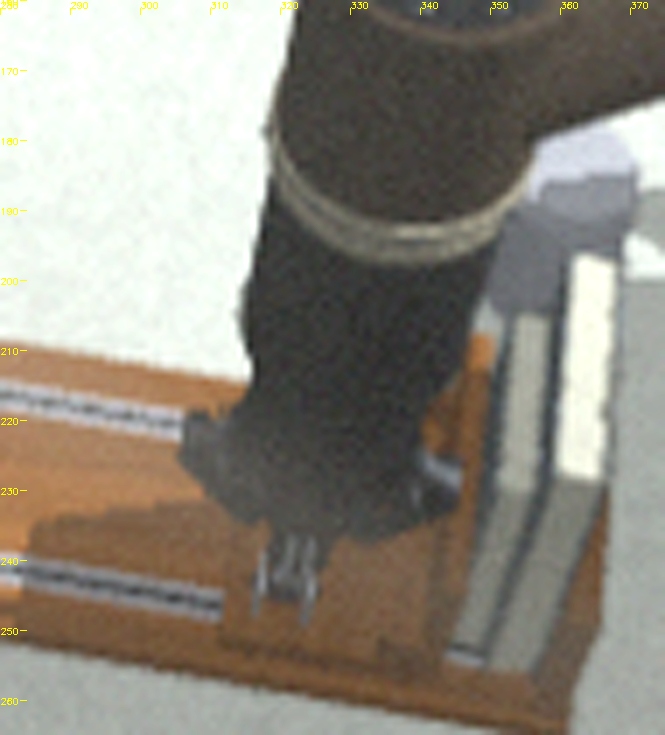

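View pics/r2.png

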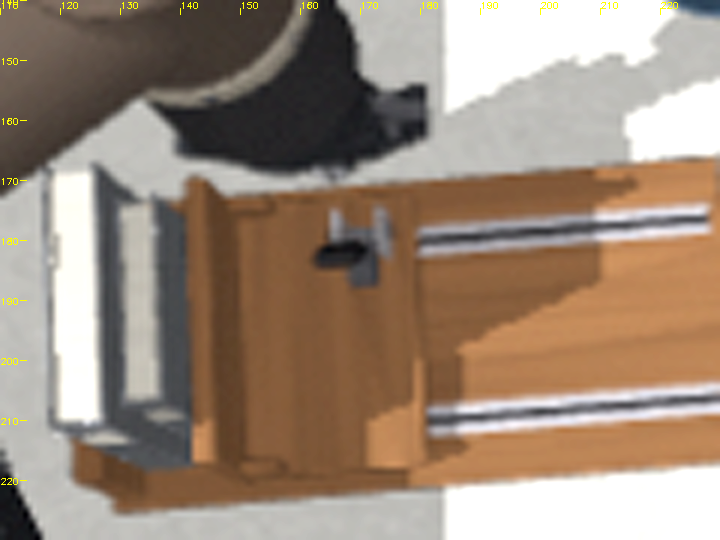

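```bash
python3 - <<'E'
from geo import *; from plan import rack
T=load('r_top')
for a in (1.1,1.2,1.3):
    for y in (20,24,28):
        print(a,y,np.round((proj(T,[rack([50-87*np.cos(a),y,44+87*np.sin(a)])])[0]-[110,140])*6+2.5))
print(np.round((proj(T,[rack([0,y,105]) for y in (92,104)])-[110,140])*6+2.5))
E
```

```text
1.1 20 [346. 281.]
1.1 24 [338. 282.]
1.1 28 [330. 282.]
1.2 20 [344. 265.]
1.2 24 [336. 265.]
1.2 28 [328. 266.]
1.3 20 [342. 248.]
1.3 24 [334. 248.]
1.3 28 [326. 249.]
[[211. 319.]
 [188. 320.]]
```

arm_command([
  [-1.5,-0.1,0.5,0,0,0,255],
  [-3,-0.2,0.8,0,0,0,255],
  [-4,-0.3,0.5,0,0,0,255],
  [-4.9,-0.3,0.1,0,0,0,255],
  [-5.7,-0.4,-0.4,0,0,0,255],
  [-6.4,-0.4,-1,0,0,0,255],
  [-7,-0.4,-1.6,0,0,0,255],
  [-7.5,-0.5,-2.3,0,0,0,255],
  [-8,-0.5,-3.1,0,0,0,255],
  [-8,-0.5,-3.1,0,0,0,255],
])

```text
clock: 30.15
eef_pos: [484.6, 177.1, 73.3]
orientation: [179.8, -0.1, -86.5]
wrist_force: [0.1, -0.1, 0.2]
width: -0.2
```

```bash
python3 - <<'E'
from plan import *
applied([-8,-.5,-3.1,0,0,0]);st()
E
python3 look.py s scene top >/dev/null; python3 -c "
from geo import *
crop('s_scene',280,160,95,105,7,'pics/s1.png')
crop('s_top',110,140,120,90,6,'pics/s2.png')"
```

```text
t 30.15 pos [484.6 177.1  73.3] ori [ 1.798e+02 -1.000e-01 -8.650e+01] w -0.2 F [ 0.1 -0.1  0.2] j [ 42.  15. -31.  -0. -44.  52.] err [-1.3 -0.6 -1.5]
```

View pics/s1.png

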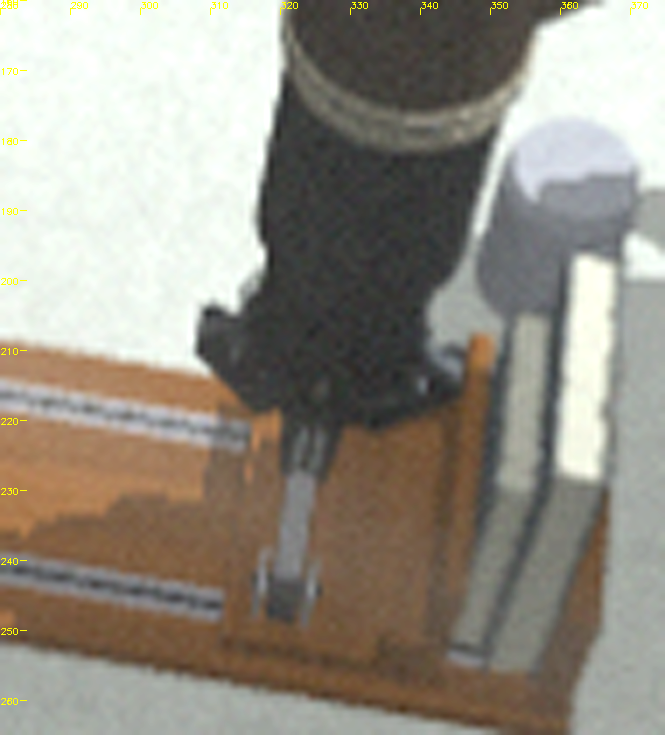

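View pics/s2.png

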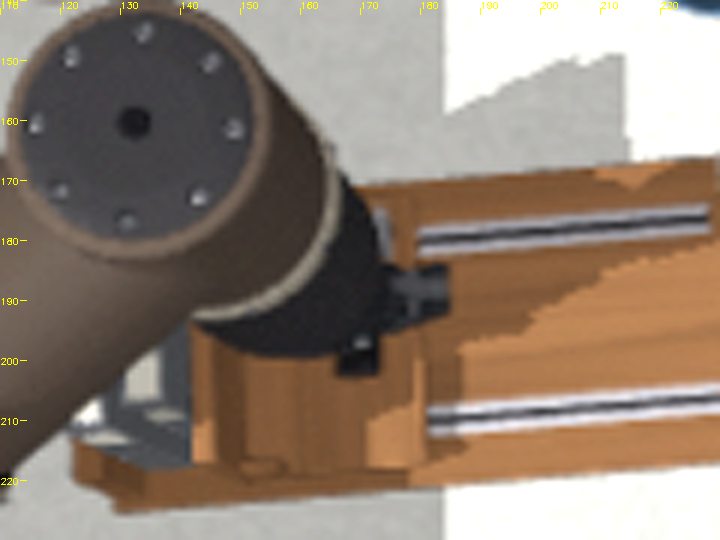

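arm_command([
  [-0.3,0,-0.5,0,0,0,255],
  [-0.6,0,-1,0,0,0,255],
  [-0.9,0,-1.5,0,0,0,255],
  [-1.1,0,-2,0,0,0,255],
  [-1.1,0,-2.4,0,0,0,255],
  [-1.1,0,-2.7,0,0,0,255],
  [-1.1,0,-2.7,0,0,0,255],
])

```text
clock: 30.95
eef_pos: [474.5, 177.7, 48.3]
orientation: [179.9, -0.1, -86.5]
wrist_force: [-6.1, -0.3, 14.4]
width: -0.3
```

arm_command([
  [0,0,-0.2,0,0,0,255],
  [0,0,-0.4,0,0,0,255],
  [0,0,-0.4,0,0,0,255],
])

```text
clock: 31.25
eef_pos: [474.6, 177.8, 46.8]
orientation: [180.0, -0.1, -86.4]
wrist_force: [-16.8, -0.9, 43.8]
width: -0.1
```

```bash
python3 - <<'E'
from plan import *
applied([-1.1,0,-2.7,0,0,0]);applied([0,0,-.4,0,0,0]);st()
E
python3 look.py t scene top >/dev/null; python3 -c "
from geo import *
crop('t_scene',280,160,95,105,7,'pics/t1.png')"
```

```text
t 31.25 pos [474.6 177.8  46.8] ori [ 1.80e+02 -1.00e-01 -8.64e+01] w -0.1 F [-16.8  -0.9  43.8] j [ 43.  17. -33.   0. -40.  51.] err [-0.3  0.   3. ]
```

View pics/t1.png

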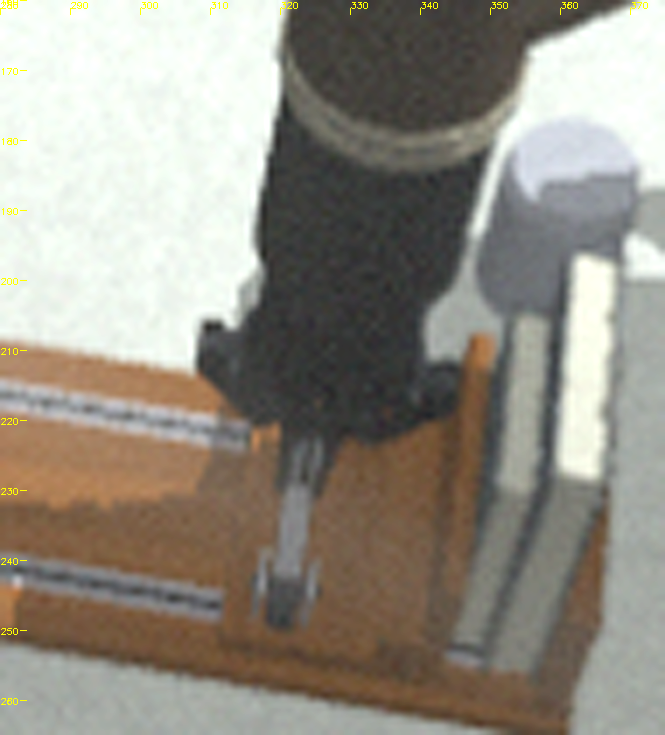

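arm_command([
  [0,0,0.3,0,0,0,255],
  [0,0,1.5,0,0,0,255],
  [0,0,4,0,0,0,255],
  [0,0,8,0,0,0,255],
  [0,0,12,0,0,0,255],
  [0,0,16,0,0,0,255],
  [0,-4,19,0,0,0,255],
  [0,-8,20,0,0,0,255],
  [0,-12,20,0,0,0,255],
  [0,-16,20,0,0,0,255],
  [0,-20,20,0,0,0,255],
  [0,-24,20,0,0,0,255],
  [0,-28,20,0,0,0,255],
  [0,-32,20,0,0,0,255],
  [0,-34,20,0,0,0,255],
  [0,-34,20,0,0,0,255],
])

```text
clock: 32.95
eef_pos: [473.9, -164.4, 243.1]
orientation: [179.8, -0.0, -86.7]
wrist_force: [0.1, -0.5, -0.3]
width: -0.1
```

```bash
python3 - <<'E'
from plan import *
applied([0,-34,20,0,0,0]);st()
E
python3 look.py u scene top >/dev/null; python3 -c "
from geo import *
crop('u_scene',280,160,95,105,7,'pics/u1.png')
crop('u_top',110,140,120,90,6,'pics/u2.png')
from plan import rack
T=load('u_top');S=load('u_scene')
for a in (0,.1,.2,.3):
  P=rack([50-87*np.cos(a)+5*np.sin(a),22.5,44+87*np.sin(a)+5*np.cos(a)])
  print(a,np.round((proj(S,[P])[0]-[280,160])*7+3),np.round((proj(T,[P])[0]-[110,140])*6+2.5))
"
```

```text
t 32.95 pos [ 473.9 -164.4  243.1] ori [179.8  -0.  -86.7] w -0.1 F [ 0.1 -0.5 -0.3] j [  3.   4. -20.   0. -67.  90.] err [-0.9 -2.1 -0.7]
0 [305. 431.] [370. 395.]
0.1 [307. 424.] [367. 391.]
0.2 [309. 417.] [364. 385.]
0.3 [310. 412.] [361. 378.]
```

View pics/u1.png

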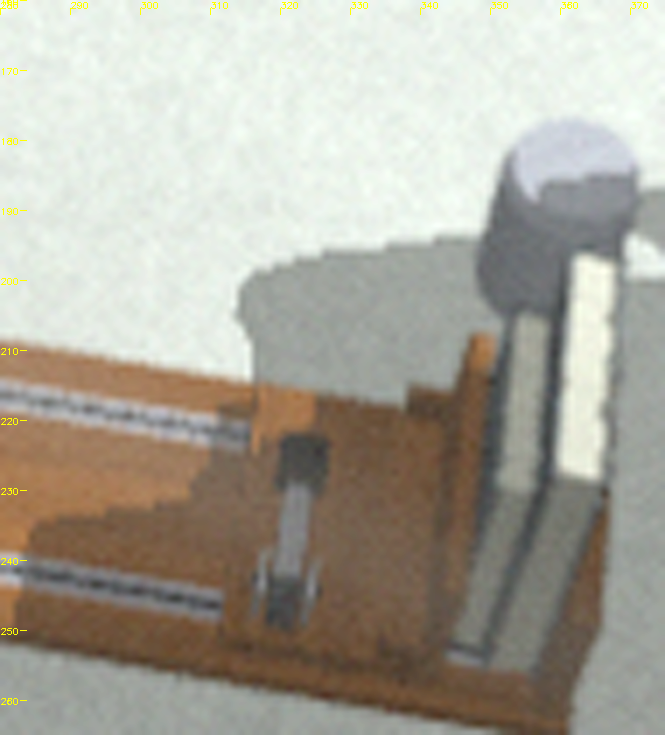

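View pics/u2.png

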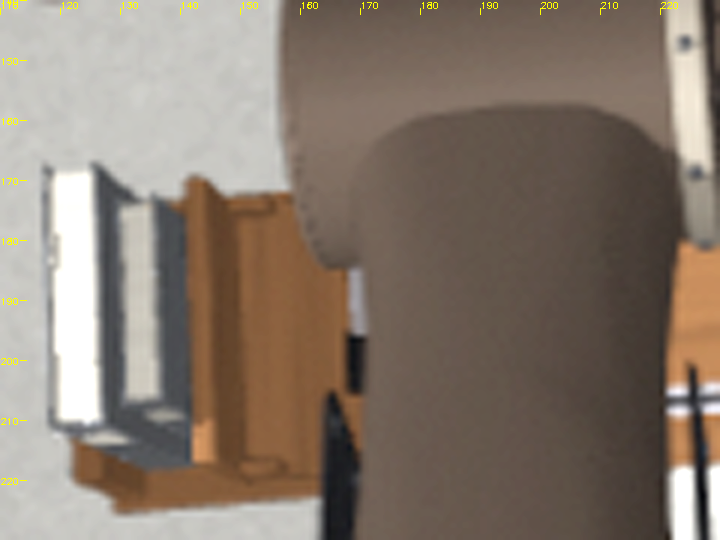

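arm_command([
  [0,-4,1,0,0,0,255],
  [0,-8,2,0,0,0,255],
  [0,-12,3,0,0,0,255],
  [0,-16,3,0,0,0,255],
  [0,-20,3,0,0,0,255],
  [-1,-24,3,0,0,0,255],
  [-2,-28,3,0,0,0,255],
  [-3,-30,3,0,0,0,255],
  [-3,-30,3,0,0,0,255],
  [-3,-30,3,0,0,0,255],
  [-3,-30,3,0,0,0,255],
])

```text
clock: 34.15
eef_pos: [445.6, -461.0, 273.9]
orientation: [180.0, -0.0, -86.4]
wrist_force: [0.8, 0.1, 0.4]
width: 0.0
```

```bash
python3 look.py v scene top >/dev/null; python3 -c "
from geo import *
crop('v_top',110,140,120,90,6,'pics/v2.png')"
```

```text
(no output)
```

View pics/v2.png

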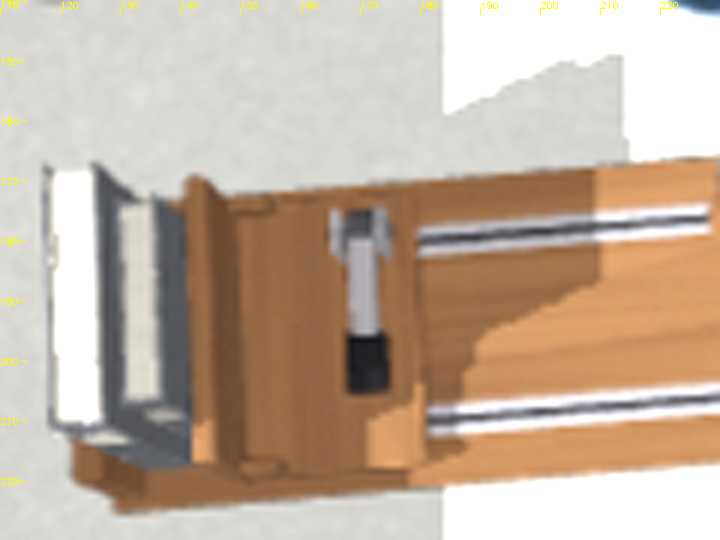

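View pics/v_top.png

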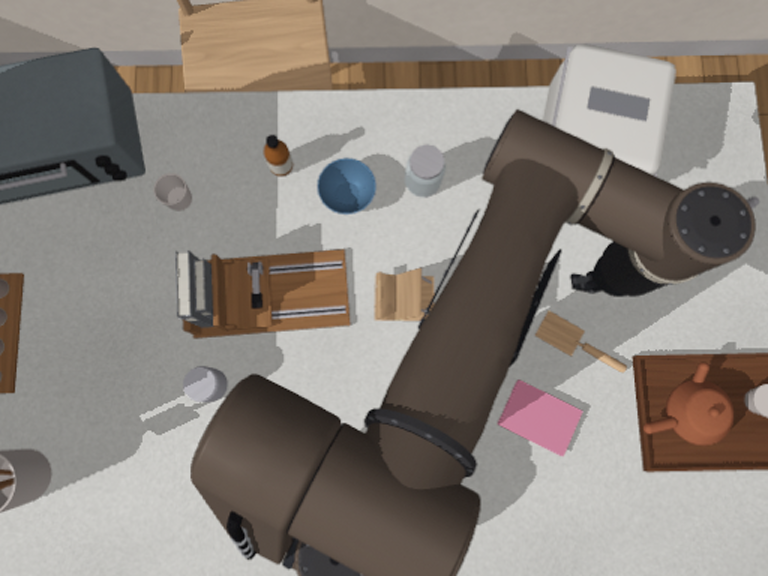

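View pics/v_scene.png

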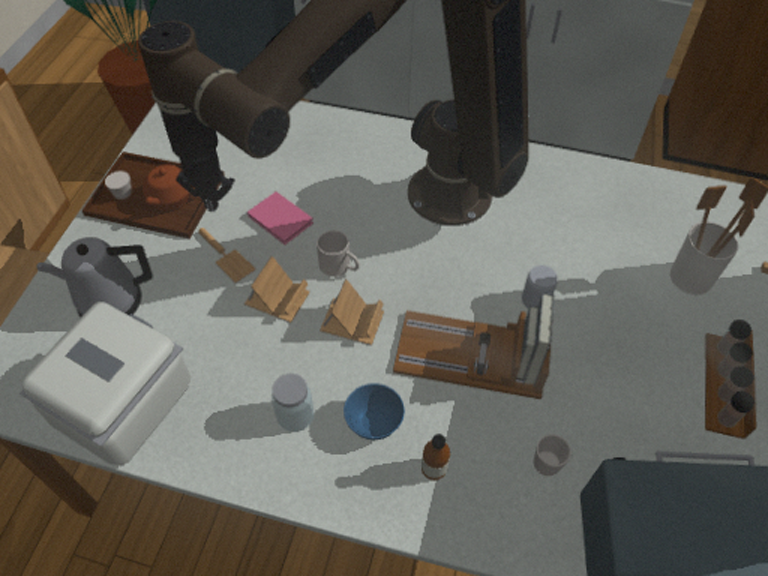

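The lever lies flat: its grip end is at (367,394) in the top crop, against a predicted (370,395) for flat. The books stand snug at (185,290) in the top view, and the bystanders are where they started.

```bash
python3 -c "
from rig import manip
print(manip.job_done())"
```

```text
the job is handed in; nothing more can be done
None
```

I put both recipe books back in the rack, pushed the stop up snug and folded the lever flat. The job is handed in at about 34 s of the 72 s limit; the hand-in reports no verdict.

- **Books:** The tall book stands by the end wall with the small one next to it, both upright with spines to the front. I set each down until the wrist force showed contact before letting go.
- **Stop:** I pushed its plate until it stalled, with the force rising from 7 to 27 N. The lever was still raised at that point.
- **Lever:** I pressed it down with about 44 N. In the last pictures its end lies within about a pixel of where it should be when flat.
- **Rest of the table:** All the bystanders look to be where they started, and the arm is clear of everything.
- **What disagreed:** The stop stalled about 6 mm further on than I calculated. I put this down to the fingertips being thinner than I assumed. The image measurement puts the stop's face at about 102–103 mm along the rack; contact with 46 mm of books would be 104 mm and the limit is 100 mm. I trusted the stall force as the proof that the books are snug.

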